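Load and close up the varnish curing cabinet

ROBOT

A 6-joint arm with a two-finger parallel gripper is mounted at the origin on the work surface. World frame = base frame: x ahead of the robot, y to its left, z up, the work surface at z = 0. Lengths are in m, angles in rad, forces in N, time in s.
With the tool pointing down it reaches from about 0.325 to 0.85 m from the base axis. Payload 4.4 kg.
Tool frame: the origin (TCP) lies at the very end of the fingers, on their centre line; the grasp point (between the pads) lies 19 mm behind it (robot.grip_depth is the distance from the TCP to the grasp point, in m); z points along the fingers, y is the line along which they close (so a half turn about z gives the same grasp; the last joint's range is limited). The gripper opens to 94 mm and grips with 3 to 60 N. Pads are 16 mm wide; open, the fingers measure 119 mm over their backs; the gripper's body (75 mm by 177 mm) begins 78 mm behind the grasp point.
Start: joints at [1.161, 0.207, 1.542, -0, 1.393, -0.15], TCP at [0.147, 0.556, 0.205] pointing down, gripper open.
Joint ranges: [-2.73, 2.73], [-0.86, 2.22], [0.23, 2.46], [-1.11, 4.25], [0.08, 2.63], [-2.82, 2.82]. Speed limits (rad/s): [2.79, 2.79, 3.14, 3.14, 3.14, 3.14].

INTERFACE

Orientations are given as a 3x3 rotation matrix whose columns are the frame's x, y, z axes.
In Python, from cell import sensors, vision, robot gives the robot as it stands. The module is installed in compiled form; this text tells all that it offers.
- The arm moves only by the tool carry_out, never from a script. Its argument "commands" is a list of rows, each a list of 7 numbers: the shift along the tool's x, y, z in cm, then the turn, a rotation vector about the tool's x, y, z in degrees, then the closure, from 0 (fully open) to 1 (shut). In form: [[tx, ty, tz, wx, wy, wz, claw], ...]. A call has 1 to 8 rows; each row shifts and turns the commanded pose from where the row before left it, along the tool's axes as they then stand; what a row does not reach is not made up. A row lasts 1/10 s, in which the tool goes at most 50 mm and 8.59 degrees, less where a joint would pass 70% of its speed; a pose out of reach is approached as far as the arm can. A call with a gripper value outside its range is refused whole. The fingers move at their own pace and stop on an object; "force" is the grip in N (left out, the last holds). Time passes only in rows, so rows that do not move let the fingers close. It gives the time, the measured TCP pose, the force, the opening and the grip force at its end, in the units of the state.
- sensors.read_state(): the state, without advancing time (a new reading comes with each control period).
- vision.get_image(name): name is "scene" or "side" or "wrist"; returns (picture, depth): 384x512x3 uint8, red, green, blue; 384x512 float32, m along the optical axis (not along the pixel's ray), 0 where there is no reading.
- vision.get_calibration(name): a dict with "fx", "fy", "cx", "cy" (pixels), "k1" (the pictures are not rectified: a ray, as slopes to the right and down, at radius r is drawn at 1 + k1 r^2 times it, then the intrinsics apply), "world_to_cam" (4x4, takes a point from world to camera coordinates). Camera axes: x right, y down, z forward; pixel columns grow to the right and rows downward; lengths in m; the calibration is good to about 2 mm. A picture is of the moment at which its call begins: read the wrist's pose just before it. get_calibration takes no time and is no camera call; for the wrist camera it gives the pose at the moment of the call.
- robot.job_done(): hands the job in; it is judged then, once.
The state is a dict: "time_s": time; "joint_positions": joint angles; "joint_vel": joint speeds; "effort": joint torques, N m; "tool_pos": TCP position; "tcp_rot": TCP orientation; "ft_force": force on the tool from outside, world axes, zero at the start; "torque": the same for the moment, N m; "finger_gap": opening from 0.0 (shut) to 1.0 (fully open); "grip_force": force on a finger pad.
Only numpy, scipy, OpenCV 4.12 (cv2) and the standard library are available. Lean on these libraries where they do the work, as an engineer would, in place of code of your own. Each camera call takes 0.05 s, during which the arm holds its last target. There are 200 camera calls.

TASK

Close up the curing cabinet for a run: put every grooved oak block from the newspaper into the open drawer, on its floor and not stacked, and push the drawer fully shut; set the filter cartridge lengthwise in the cradle of the filter unit and swing the clamp right down over it so that the cartridge is driven home. Only when both drawer and clamp are closed, press the green start button down once and let it go. Leave the tin and brush where they are.

Things in the scene. Friction and masses are not known exactly. Their poses are not given: they have to be found in the camera images.
- block1_mid (a point): Oak saddle block, stained brown, 50 (its x) x 70 (its y) x 45 mm (its z) as it stands, 0.13 kg; a groove 20 mm wide and 25 mm deep runs along its y through the top, between two 15 mm thick cheeks; best gripped across the 50 mm width. The point is its centre, half-way up. May be absent.
- block2_mid (a point): Oak saddle block, stained brown, 50 (its x) x 70 (its y) x 45 mm (its z) as it stands, 0.13 kg; a groove 20 mm wide and 25 mm deep runs along its y through the top, between two 15 mm thick cheeks; best gripped across the 50 mm width. The point is its centre, half-way up. May be absent.
- block3_mid (a point): Oak saddle block, stained brown, 50 (its x) x 70 (its y) x 45 mm (its z) as it stands, 0.13 kg; a groove 20 mm wide and 25 mm deep runs along its y through the top, between two 15 mm thick cheeks; best gripped across the 50 mm width. The point is its centre, half-way up. May be absent.
- block4_mid (a point): Oak saddle block, stained brown, 50 (its x) x 70 (its y) x 45 mm (its z) as it stands, 0.13 kg; a groove 20 mm wide and 25 mm deep runs along its y through the top, between two 15 mm thick cheeks; best gripped across the 50 mm width. The point is its centre, half-way up. May be absent.
- cartridge_mid (a point): Filter cartridge, a white bar with blue bands and grey ribs, 110 (its x) x 50 x 50 mm, about 0.22 kg; either way round and any long side up will do. The point is its centre.
- cradle_home (a point): Where the cartridge's centre is when home (43 mm above the table). x runs along the cradle to the clamp's hinge, z is up. The cradle is an aluminium trough, inside 116 x 56 mm; its walls end 5 mm below this point, with a 68 mm gap in the middle of both long walls. Its floor is sprung: a cartridge laid in rests 12 mm above home and takes about 5 N more to go down.
- clamp (a joint): Angle of the clamp (rad): 0 is fully down and level over the cartridge, 1.57 upright; it starts open and stays at any angle by friction (about 1 N m; closing it on the cartridge takes about 10 N at its red grip). No latch.
- clamp_hinge (a point): Hinge axis of the clamp (along this point's y), 90 mm along the cradle's x from its middle, 80 mm above the table; x and z as the cradle's. The clamp is a flat steel arm 30 mm wide that reaches 202 mm from the hinge; when down it points to -x and its upper face lies 9 mm above the axis. Its rubber pad is 70 to 110 mm from the hinge.
- clamp_grip (a point): Upper face (as it is when down) of the red grip, 34 mm wide, 60 mm long and 14 mm thick, at the clamp's free end: the point lies in the middle of it, 172 mm from the hinge. z is the face's outward normal: when the clamp stands open it looks away from the robot.
- drawer (a joint): Opening of the cabinet's drawer (m): 0 is shut, 0.21 fully open. Slides with about 2 N of friction.
- drawer_floor (a point): Middle of the drawer's inner floor, 12 mm above the table. x points into the cabinet, the way the drawer closes. Inside 190 (x) x 250 mm (y); side and back walls 43 mm above the floor; the blue front panel 296 mm wide, 12 mm thick, its top 82 mm above the floor, its outer face 107 mm from this point in -x.
- cabinet_front (a point): Middle of the front lower edge of the fixed grey curing cabinet, on the table; x points into it. It is 320 mm wide (y), 260 mm deep and 110 mm tall; its opening is 88 mm high above the drawer floor. With the drawer at opening q the middle of the drawer floor lies 100 mm minus q behind this edge (in +x).
- drawer_handle (a point): Middle of the black bar handle of the drawer, 120 mm long along y, 12 mm thick and 14 mm high, 17 mm clear in front of the blue panel, 70 mm above the table.
- start (a joint): Travel of the start button (m): 0 up, 0.006 fully down; springs back; fully down takes 4 N.
- start_top (a point): Middle of the top of the green start button, 40 mm across, on top of the cabinet near its front edge; pressed straight down.
- tin: Closed varnish tin, 90 mm across, 100 mm tall, to be left alone; origin at the middle of its underside.
- brush: Paint brush with red handle, 160 mm long, lying; to be left alone; origin at its middle.

How it is judged:
By the outcome, as a careful person would: the job done as asked, in the order asked, and still so for the second after the job is handed in, with the robot touching nothing.
Of block1, block2, block3, block4 only 2 to 4 are there at a start; the rules pass over those that are not, and their reading is None.
At some moment in a run one of block1, block2, block3, block4 may be knocked a few centimetres aside while the robot is not near it.
Once in a run the grip may slacken for a moment while it holds something.
It also fails if it takes over 210 s, if anything falls off the work surface, if the arm or the gripper's body presses on something with over 40 N, if the wrist force passes 120 N, or if a joint passes its speed limit or range.

## Working session

There is one attempt and no reset: what is moved stays moved. The work goes in short steps, Python scripts to look and compute and a tool call to move; the robot and the scene stay as the last step left them, time stands still between calls to the robot, and variables do not carry over. Pictures are saved under pics/ and viewed, at most 14 in all, crops included, and the job is handed in when it is done.

Besides the shell and the picture viewer there is one more tool, called as name([rows], argument=value, ...), one row to a line, values as JSON. carry_out: Moves the arm, as the interface text tells. Its arguments: {"type":"object","properties":{"commands":{"type":"array"},"force":{"type":"number"}},"required":["commands"]}

```bash
mkdir -p pics
cat > h.py <<'E'
import numpy as np, cv2
from cell import sensors, vision, robot
def snap(n,f=None):
    im,d=vision.get_image(n); c=vision.get_calibration(n)
    np.savez(f'pics/{f or n}.npz',im=im,d=d,**{k:np.array(v) for k,v in c.items()})
    cv2.imwrite(f'pics/{f or n}.png',im[:,:,::-1]); return im,d,c
def load(f): 
    z=np.load(f'pics/{f}.npz'); return z['im'],z['d'],z
def ray(c,u,v):
    x=(u-c['cx'])/c['fx'];y=(v-c['cy'])/c['fy'];x0,y0=x,y
    for _ in range(10):
        r=x*x+y*y; x=x0/(1+c['k1']*r); y=y0/(1+c['k1']*r)
    return x,y
def world(c,d,u,v):
    x,y=ray(c,np.asarray(u,float),np.asarray(v,float)); p=np.stack([x*d,y*d,d,np.ones_like(d)],-1)
    return (p@np.linalg.inv(c['world_to_cam']).T)[...,:3]
def cloud(c,d):
    v,u=np.mgrid[:d.shape[0],:d.shape[1]]; return world(c,d,u,v)
def onz(c,u,v,z):
    x,y=ray(c,u,v); M=np.linalg.inv(c['world_to_cam']); r=M[:3,:3]@[x,y,1]; o=M[:3,3]; return o+r*(z-o[2])/r[2]
E
python3 - <<'E'
from h import *
for n in('scene','side','wrist'):
    im,d,c=snap(n); print(n,np.linalg.inv(c['world_to_cam'])[:3].round(3).tolist())
print(sensors.read_state())
E
```

```text
scene [[0.066, 0.725, -0.685, 1.735], [0.998, -0.041, 0.052, -0.105], [0.009, -0.687, -0.726, 1.301]]
side [[0.973, -0.132, 0.191, 0.295], [-0.231, -0.467, 0.853, -1.248], [-0.024, -0.874, -0.485, 0.828]]
wrist [[0.256, 0.939, 0.229, 0.08], [0.967, -0.248, -0.061, 0.574], [-0.0, 0.237, -0.972, 0.382]]
{'time_s': 0.15, 'joint_positions': array([ 1.16150329e+00,  2.07288519e-01,  1.54261405e+00,  1.12237637e-06,
        1.39350739e+00, -1.50474358e-01]), 'joint_vel': array([ 0.00145879, -0.00336102, -0.00258419,  0.00064524, -0.00091002,
       -0.00016283]), 'effort': array([ 5.03685314e-04, -3.71309531e+01, -2.81812960e+01,  6.98795286e-02,
        3.27662949e-02, -7.97248936e-05]), 'tool_pos': array([0.14690768, 0.55526526, 0.20452663]), 'tcp_rot': array([[-9.66692850e-01,  2.55938294e-01, -7.24228274e-04],
       [ 2.55939172e-01,  9.66691451e-01, -1.66675683e-03],
       [ 2.73518382e-04, -1.79660030e-03, -9.99998349e-01]]), 'ft_force': array([ 0.82244269, -0.32604194,  0.37957868]), 'torque': array([-0.00308515, -0.0277598 ,  0.0236559 ]), 'grip_force': 0.0, 'finger_gap': 0.9968922634050127}
```

View pics/scene.png

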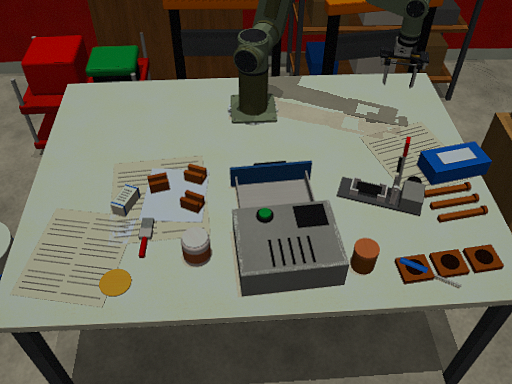

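View pics/side.png

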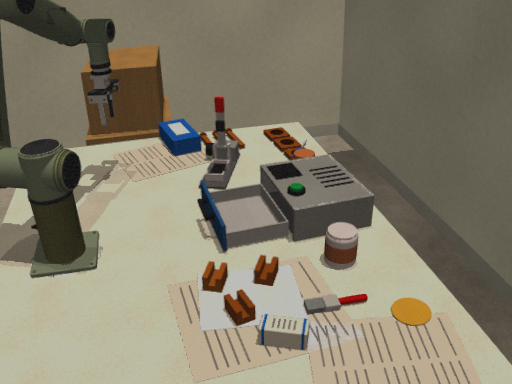

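Run:
```python
from h import *
# ortho: cols = y from +0.5 (left) to -0.5, rows = x from .85 (top) down to .25 ; 1.6mm/px
s=0.0016; W=800;H=600
P=[];C=[]
for n in('scene','side'):
    im,d,c=load(n); p=cloud(c,d)[d>0]; P.append(p);C.append(im[d>0])
out=np.zeros((H,W,3),np.uint8);
for p,cc in zip(P,C):
    o=np.argsort(p[:,2]); p=p[o];cc=cc[o]
    r=((1.1-p[:,0])/s).astype(int);q=((0.64-p[:,1])/s).astype(int)
    k=(r>=0)&(r<H-1)&(q>=0)&(q<W-1)&(p[:,2]<.4)&(p[:,2]>-.02)
    for a in(0,1):
        for b in(0,1): out[r[k]+a,q[k]+b]=cc[k]
cv2.imwrite('pics/ortho.png',out[:,:,::-1])
# blocks
for n in('scene','side'):
    im,d,c=load(n); p=cloud(c,d); hsv=cv2.cvtColor(im,cv2.COLOR_RGB2HSV)
    m=((hsv[...,0]<14)&(hsv[...,1]>140)&(p[...,2]>.012)&(p[...,2]<.07)&(d>0)&(p[...,1]<.0)&(p[...,0]<.7)).astype(np.uint8)
    k,l,st,ce=cv2.connectedComponentsWithStats(m)
    for i in range(1,k):
        if st[i,4]>30:
            q=p[l==i]; t=q[q[:,2]>.038]; print(n,ce[i].round(),st[i,4],q[:,2].max().round(3),len(t),cv2.minAreaRect((t[:,:2]*1000).astype(np.float32)))
```

```text
scene [195. 173.] 286 0.054 149 ((416.73089599609375, -239.13755798339844), (73.61087799072266, 60.09461975097656), 72.05770111083984)
scene [158. 182.] 292 0.053 158 ((453.7220153808594, -372.5044250488281), (59.81596755981445, 65.99203491210938), 14.287590026855469)
scene [192. 201.] 340 0.052 176 ((555.0228271484375, -245.578857421875), (71.94300842285156, 55.353973388671875), 62.43888473510742)
side [266. 270.] 451 0.05 204 ((550.9427490234375, -249.23007202148438), (71.1884765625, 47.682029724121094), 61.24557113647461)
side [214. 276.] 471 0.051 223 ((414.6343994140625, -241.3681640625), (71.601318359375, 51.00408172607422), 67.531982421875)
side [240. 307.] 612 0.049 298 ((451.2955017089844, -373.7701416015625), (48.668148040771484, 73.20162200927734), 13.663991928100586)
```

View pics/ortho.png

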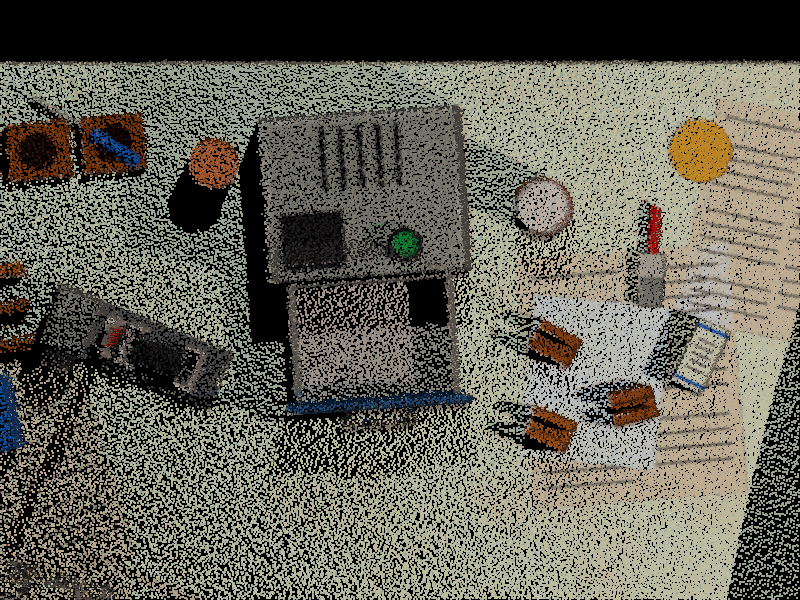

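carry_out([
  [-2.85,-3.53,-1.32,0,0,0,0],
  [-2.85,-3.53,-1.32,0,0,0,0],
  [-2.85,-3.53,-1.32,0,0,0,0],
  [-2.85,-3.53,-1.32,0,0,0,0],
  [-2.85,-3.53,-1.32,0,0,0,0],
  [-2.85,-3.53,-1.32,0,0,0,0],
  [-2.85,-3.53,-1.32,0,0,0,0],
  [-2.85,-3.53,-1.32,0,0,0,0],
])

```text
time_s: 0.95
tool_pos: [0.2953, 0.2228, 0.3114]
tcp_rot: [[-0.967, 0.255, 0.0], [0.255, 0.967, 0.0], [-0.0, 0.0, -1.0]]
ft_force: [0.8, -0.2, 0.3]
finger_gap: 1.001
grip_force: 0.0
```

carry_out([
  [-2.85,-3.53,-1.32,0,0,0,0],
  [-2.85,-3.53,-1.32,0,0,0,0],
  [-2.85,-3.53,-1.32,0,0,0,0],
  [-2.33,-3.91,0,0,0,0,0],
  [-2.33,-3.91,0,0,0,0,0],
  [-2.33,-3.91,0,0,0,0,0],
  [-2.33,-3.91,0,0,0,0,0],
  [-2.33,-3.91,0,0,0,0,0],
])

```text
time_s: 1.75
tool_pos: [0.4134, -0.1205, 0.3505]
tcp_rot: [[-0.967, 0.257, 0.0], [0.257, 0.967, 0.0], [-0.0, 0.0, -1.0]]
ft_force: [0.5, 0.5, -0.1]
finger_gap: 0.998
grip_force: 0.0
```

carry_out([
  [-2.33,-3.91,0,0,0,0,0],
  [-2.33,-3.91,0,0,0,0,0],
  [-2.33,-3.91,0,0,0,0,0],
  [0,0,0,0,0,0,0],
  [0,0,0,0,0,0,0],
  [0,0,0,0,0,0,0],
])

```text
time_s: 2.35
tool_pos: [0.4508, -0.2488, 0.3506]
tcp_rot: [[-0.967, 0.255, -0.0], [0.255, 0.967, 0.001], [0.0, 0.001, -1.0]]
ft_force: [0.8, -0.9, 0.4]
finger_gap: 0.998
grip_force: 0.0
```

```bash
cat >> h.py <<'E'
from scipy.spatial.transform import Rotation as Ro
def plan(x,y,z,yaw,st=None):
    "tool-down target; yaw = direction of tool y (deg)"
    st=st or sensors.read_state(); R=st['tcp_rot']; p=st['tool_pos']
    cur=np.degrees(np.arctan2(R[1,1],R[0,1])); dy=(yaw-cur+90)%180-90
    t=np.radians(cur+dy); Y=np.array([np.cos(t),np.sin(t),0]); Z=np.array([0,0,-1.]); T=np.stack([np.cross(Y,Z),Y,Z],1)
    print('pos',p.round(4),'yaw',cur.round(1),'j6',st['joint_positions'][5].round(2),'shift cm',(R.T@(np.array([x,y,z])-p)*100).round(2),'turn',np.degrees(Ro.from_matrix(R.T@T).as_rotvec()).round(1))
def rects(c,im,d,pred):
    p=cloud(c,d); hsv=cv2.cvtColor(im,cv2.COLOR_RGB2HSV); m=(pred(p,hsv)&(d>0)).astype(np.uint8)
    k,l,s,ce=cv2.connectedComponentsWithStats(m); o=[]
    for i in range(1,k):
        if s[i,4]>40:
            q=p[l==i]; (cx,cy),(w,h),a=cv2.minAreaRect((q[:,:2]*1000).astype(np.float32))
            if w<h: a+=90; w,h=h,w
            o.append((ce[i].round().tolist(),round(cx),round(cy),round(w),round(h),'long at %.0f'%(a%180),'z',np.median(q[:,2]).round(3),s[i,4])); print(*o[-1])
    return o
blk=lambda p,h:(h[...,0]<14)&(h[...,1]>120)&(p[...,2]>.036)&(p[...,2]<.07)
E
python3 - <<'E'
from h import *
im,d,c=snap('wrist','w1'); print(sensors.read_state()['tool_pos'])
rects(c,im,d,blk)
for n in('scene','side'):
    im,d,c=load(n); print(n)
    print('cab');rects(c,im,d,lambda p,h:(abs(p[...,2]-.11)<.012)&(abs(p[...,1]-.08)<.25)&(p[...,0]>.55))
    print('panel');rects(c,im,d,lambda p,h:(abs(p[...,2]-.092)<.012)&(abs(p[...,1]-.08)<.2)&(p[...,0]<.53)&(p[...,0]>.4))
    print('green');rects(c,im,d,lambda p,h:(abs(h[...,0].astype(int)-65)<20)&(h[...,1]>120)&(p[...,2]>.1)&(p[...,0]<.9))
    print('cart');rects(c,im,d,lambda p,h:(abs(p[...,2]-.05)<.01)&(abs(p[...,1]+.48)<.1)&(abs(p[...,0]-.53)<.12))
E
```

```text
[ 0.45084482 -0.24850214  0.35086794]
[260.0, 132.0] 398 -230 67 14 long at 66 z 0.044 370
[256.0, 153.0] 429 -244 67 13 long at 66 z 0.044 338
[183.0, 175.0] 434 -373 68 14 long at 104 z 0.044 348
[194.0, 192.0] 467 -365 68 14 long at 104 z 0.044 330
[276.0, 211.0] 535 -237 69 15 long at 62 z 0.044 373
[271.0, 229.0] 565 -253 68 14 long at 62 z 0.044 322
[292.0, 318.0] 739 -256 30 3 long at 138 z 0.056 55
scene
cab
[288.0, 240.0] 791 59 323 266 long at 94 z 0.111 7004
panel
[270.0, 166.0] 449 35 297 45 long at 93 z 0.091 437
green
[264.0, 213.0] 706 -2 54 45 long at 124 z 0.132 122
cart
[124.0, 197.0] 534 -480 115 59 long at 156 z 0.05 390
side
cab
[315.0, 183.0] 791 59 333 266 long at 94 z 0.11 4033
panel
[212.0, 206.0] 453 33 296 13 long at 94 z 0.093 258
green
[296.0, 187.0] 723 2 75 36 long at 37 z 0.13 93
cart
[249.0, 305.0] 473 -391 24 17 long at 106 z 0.044 58
[236.0, 308.0] 440 -397 33 15 long at 103 z 0.045 65
[283.0, 326.0] 531 -482 110 54 long at 155 z 0.05 903
```

View pics/w1.png

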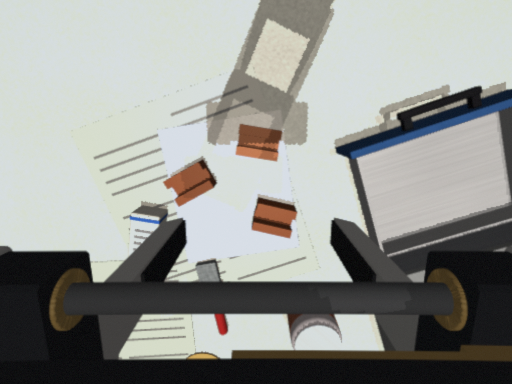

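carry_out([
  [0,0,0,0,0,8.58,0],
  [0,0,0,0,0,8.58,0],
  [0,0,0,0,0,8.58,0],
  [0,0,0,0,0,8.58,0],
  [0,0,0,0,0,8.58,0],
  [0,0,0,0,0,8.58,0],
  [0,0,0,0,0,8.58,0],
  [0,0,0,0,0,8.58,0],
])

```text
time_s: 3.2
tool_pos: [0.451, -0.2482, 0.3514]
tcp_rot: [[-0.11, 0.994, 0.001], [0.994, 0.11, -0.001], [-0.001, 0.001, -1.0]]
ft_force: [-0.3, 0.3, 0.2]
finger_gap: 1.001
grip_force: 0.0
```

carry_out([
  [0,0,0,0,0,8.58,0],
  [0,0,0,0,0,8.58,0],
  [0,0,0,0,0,8.58,0],
  [0,0,0,0,0,8.58,0],
  [1.65,2.87,3,0,0,0,0],
  [1.65,2.87,3,0,0,0,0],
  [1.65,2.87,3,0,0,0,0],
  [0,0,4,0,0,0,0],
])

```text
time_s: 4.0
tool_pos: [0.5543, -0.2447, 0.2215]
tcp_rot: [[0.462, 0.887, 0.006], [0.887, -0.462, -0.002], [0.001, 0.006, -1.0]]
ft_force: [-0.0, -0.6, -0.1]
finger_gap: 1.0
grip_force: 0.0
```

carry_out([
  [0,0,4,0,0,0,0],
  [0,0,4,0,0,0,0],
  [0,0,0,0,0,0,0],
  [0,0,0,0,0,0,0],
])

```text
time_s: 4.4
tool_pos: [0.5502, -0.245, 0.1413]
tcp_rot: [[0.465, 0.885, -0.0], [0.885, -0.465, 0.0], [0.0, -0.0, -1.0]]
ft_force: [0.4, 0.5, 1.2]
finger_gap: 0.997
grip_force: 0.0
```

```bash
sed -i "s/dy=(yaw-cur+90)%180-90/j1=np.degrees(st['joint_positions'][0]); dy=(yaw-j1+90)%180-90+j1-cur/" h.py
python3 - <<'E'
from h import *
im,d,c=snap('wrist','w2'); rects(c,im,d,blk); plan(.55,-.245,.008,-28)
E
```

```text
[434.0, 71.0] 740 -220 82 28 long at 77 z 0.054 2077
[242.0, 193.0] 537 -238 69 14 long at 62 z 0.045 981
[277.0, 194.0] 567 -254 69 15 long at 62 z 0.046 1068
[150.0, 223.0] 441 -224 23 16 long at 66 z 0.045 308
[119.0, 238.0] 404 -223 52 16 long at 67 z 0.045 827
[216.0, 336.0] 434 -370 60 16 long at 103 z 0.045 765
[249.0, 329.0] 470 -371 60 17 long at 104 z 0.045 740
pos [ 0.5516 -0.2461  0.1432] yaw -27.7 j6 -0.08 shift cm [ 0.03 -0.24 13.52] turn [0.2 0.  0.3]
```

carry_out([
  [0,0.1,4,0,0,0,0],
  [0,0.1,4,0,0,0,0],
  [0,0,3,0,0,0,0],
  [0,0,2.3,0,0,0,0],
  [0,0,0,0,0,0,0],
  [0,0,0,0,0,0,1],
  [0,0,0,0,0,0,1],
  [0,0,0,0,0,0,1],
], force=25)

```text
time_s: 5.25
tool_pos: [0.554, -0.2483, 0.0104]
tcp_rot: [[0.466, 0.885, 0.004], [0.885, -0.466, -0.003], [-0.0, 0.005, -1.0]]
ft_force: [-0.2, -1.0, 0.3]
finger_gap: 0.782
grip_force: 0.0
```

carry_out([
  [0,0,0,0,0,0,1],
  [0,0,0,0,0,0,1],
  [0,0,-3,0,0,0,1],
  [0,0,-4,0,0,0,1],
  [0,0,-4,0,0,0,1],
  [0,0,-3,0,0,0,1],
  [0,0,0,0,0,0,1],
])

```text
time_s: 5.95
tool_pos: [0.5554, -0.2492, 0.1535]
tcp_rot: [[0.466, 0.885, 0.009], [0.885, -0.466, -0.006], [-0.001, 0.011, -1.0]]
ft_force: [0.5, -0.5, -0.8]
finger_gap: 0.532
grip_force: 25.0
```

Run:
```python
from h import *
im,d,c=snap('wrist','w3'); rects(c,im,d,blk); plan(.547,.116,.15,3.7)
```

```text
[418.0, 72.0] 736 -217 82 27 long at 78 z 0.051 1407
[149.0, 231.0] 433 -230 43 16 long at 66 z 0.041 639
[116.0, 232.0] 402 -216 42 16 long at 66 z 0.041 618
[214.0, 333.0] 432 -372 69 15 long at 104 z 0.04 642
[246.0, 325.0] 468 -375 48 16 long at 104 z 0.04 459
pos [ 0.5536 -0.2481  0.1502] yaw -27.8 j6 -0.08 shift cm [ 31.9  -17.55  -0.09] turn [  0.3   0.1 -31.5]
```

carry_out([
  [4,-2.19,0,0,0,0,1],
  [4,-2.19,0,0,0,0,1],
  [4,-2.19,0,0,0,0,1],
  [4,-2.19,0,0,0,0,1],
  [4,-2.19,0,0,0,0,1],
  [4,-2.19,0,0,0,0,1],
  [4,-2.19,0,0,0,0,1],
  [4,-2.19,0,0,0,0,1],
])

```text
time_s: 6.8
tool_pos: [0.5437, 0.1193, 0.1445]
tcp_rot: [[0.466, 0.885, -0.005], [0.885, -0.466, -0.0], [-0.003, -0.005, -1.0]]
ft_force: [0.5, -0.3, -1.6]
finger_gap: 0.528
grip_force: 25.0
```

carry_out([
  [0,0,0,0,0,-7.9,1],
  [0,0,0,0,0,-7.9,1],
  [0,0,0,0,0,-7.9,1],
  [0,0,0,0,0,-7.9,1],
  [0,0,0,0,0,0,1],
  [0,0,0,0,0,0,1],
])

```text
time_s: 7.4
tool_pos: [0.5447, 0.1175, 0.1455]
tcp_rot: [[-0.064, 0.998, -0.004], [0.998, 0.064, -0.0], [-0.0, -0.004, -1.0]]
ft_force: [-0.7, -1.2, -0.7]
finger_gap: 0.526
grip_force: 25.0
```

Run:
```python
from h import *
im,d,c=snap('wrist','w4'); print(sensors.read_state()['finger_gap']); plan(.547,.116,.024,3.7)
print('floor');rects(c,im,d,lambda p,h:(abs(p[...,2]-.012)<.006)&(p[...,0]<.66)&(p[...,0]>.44))
print('panel');rects(c,im,d,lambda p,h:(abs(p[...,2]-.093)<.006)&(p[...,0]<.6))
```

```text
0.529192923255652
pos [0.5451 0.1175 0.146 ] yaw 3.7 j6 -0.01 shift cm [-0.16  0.21 12.2 ] turn [-0.2 -0.  -0. ]
floor
[243.0, 11.0] 511 285 76 29 long at 3 z 0.009 1459
[368.0, 111.0] 650 206 13 1 long at 94 z 0.012 56
[175.0, 130.0] 458 172 29 13 long at 148 z 0.015 75
[270.0, 181.0] 552 97 192 142 long at 4 z 0.011 10760
[214.0, 271.0] 501 18 33 10 long at 76 z 0.011 142
[302.0, 271.0] 599 24 33 10 long at 112 z 0.011 141
[258.0, 276.0] 550 13 36 13 long at 5 z 0.011 282
[258.0, 331.0] 556 -59 178 44 long at 4 z 0.011 4596
panel
[142.0, 182.0] 448 130 113 12 long at 94 z 0.093 2222
```

View pics/w4.png

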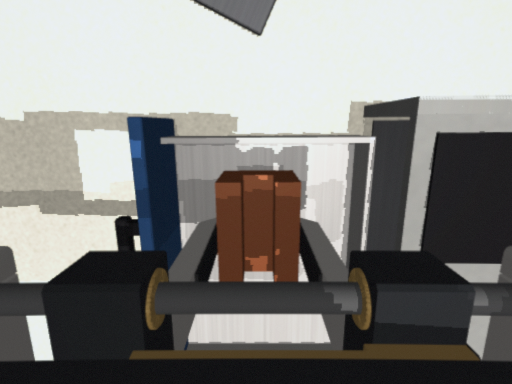

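carry_out([
  [0,0.1,4,0,0,0,1],
  [0,0.1,4,0,0,0,1],
  [0,0,3,0,0,0,1],
  [0,0,1.3,0,0,0,1],
  [0,0,0,0,0,0,1],
  [0,0,0,0,0,0,0.3],
  [0,0,0,0,0,0,0.3],
  [0,0,0,0,0,0,0.3],
])

```text
time_s: 8.25
tool_pos: [0.5476, 0.1177, 0.0242]
tcp_rot: [[-0.066, 0.998, -0.001], [0.998, 0.066, -0.0], [-0.0, -0.001, -1.0]]
ft_force: [-0.1, 0.3, -0.7]
finger_gap: 0.697
grip_force: 0.0
```

carry_out([
  [0,0,0,0,0,0,0.3],
  [0,0,-4,0,0,0,0.3],
  [0,0,-4,0,0,0,0.1],
  [0,0,-4,0,0,0,0],
  [0,0,-3,0,0,0,0],
  [0,0,-3,0,0,0,0],
  [0,0,0,0,0,0,0],
])

```text
time_s: 8.95
tool_pos: [0.5515, 0.1181, 0.2099]
tcp_rot: [[-0.066, 0.998, 0.01], [0.998, 0.066, 0.001], [-0.0, 0.01, -1.0]]
ft_force: [-0.1, 0.3, -0.1]
finger_gap: 0.998
grip_force: 0.0
```

Run:
```python
from h import *
im,d,c=snap('wrist','w5'); rects(c,im,d,lambda p,h:blk(p,h)|((h[...,0]<14)&(h[...,1]>120)&(p[...,2]>.05)&(p[...,2]<.07))); plan(.4135,-.237,.2,-24)
im,d,c=snap('side','s5'); rects(c,im,d,lambda p,h:blk(p,h)&(p[...,0]<.7)&(p[...,1]<.2))
```

```text
[507.0, 37.0] 804 292 47 10 long at 106 z 0.041 287
[240.0, 182.0] 528 119 68 13 long at 94 z 0.053 704
[269.0, 182.0] 562 121 69 15 long at 93 z 0.053 745
pos [0.5498 0.1179 0.207 ] yaw 3.8 j6 -0.01 shift cm [-34.51 -15.96   0.62] turn [ 0.3 -0.1 27.8]
[242.0, 197.0] 566 123 92 20 long at 87 z 0.054 98
[232.0, 199.0] 531 121 90 21 long at 88 z 0.055 96
[208.0, 271.0] 397 -236 68 16 long at 67 z 0.045 127
[221.0, 273.0] 430 -248 72 17 long at 67 z 0.046 118
[245.0, 300.0] 467 -369 71 17 long at 104 z 0.045 163
[233.0, 304.0] 435 -378 71 16 long at 104 z 0.045 157
```

carry_out([
  [-4.3,-1.99,0,0,0,0,0],
  [-4.3,-1.99,0,0,0,0,0],
  [-4.3,-1.99,0,0,0,0,0],
  [-4.3,-1.99,0,0,0,0,0],
  [-4.3,-1.99,0,0,0,0,0],
  [-4.3,-1.99,0,0,0,0,0],
  [-4.3,-1.99,0,0,0,0,0],
  [-4.3,-1.99,0,0,0,0,0],
])

```text
time_s: 9.85
tool_pos: [0.4099, -0.2365, 0.202]
tcp_rot: [[-0.066, 0.998, -0.003], [0.998, 0.066, 0.003], [0.003, -0.003, -1.0]]
ft_force: [0.4, -0.7, 0.3]
finger_gap: 0.999
grip_force: 0.0
```

carry_out([
  [0,0,1.5,0,0,7,0],
  [0,0,1.5,0,0,7,0],
  [0,0,1.5,0,0,7,0],
  [0,0,1.5,0,0,7,0],
  [0,0,0,0,0,0,0],
  [0,0,0,0,0,0,0],
])

```text
time_s: 10.45
tool_pos: [0.4111, -0.2351, 0.143]
tcp_rot: [[0.408, 0.913, -0.003], [0.913, -0.408, 0.003], [0.001, -0.004, -1.0]]
ft_force: [-0.4, -0.1, 0.4]
finger_gap: 1.001
grip_force: 0.0
```

Run:
```python
from h import *
im,d,c=snap('wrist','w6'); rects(c,im,d,blk); plan(.4145,-.238,.009,-24)
```

```text
[246.0, 194.0] 399 -230 69 13 long at 66 z 0.045 956
[280.0, 194.0] 430 -244 69 15 long at 66 z 0.045 1042
[342.0, 269.0] 458 -345 26 7 long at 98 z 0.045 142
[316.0, 278.0] 430 -342 17 8 long at 157 z 0.042 86
[346.0, 320.0] 441 -398 21 15 long at 102 z 0.045 188
pos [ 0.4118 -0.2356  0.144 ] yaw -24.1 j6 -0.28 shift cm [-0.12  0.37 13.5 ] turn [-0.1 -0.  -0.1]
```

carry_out([
  [0,0.15,4,0,0,0,0],
  [0,0.15,4,0,0,0,0],
  [0,0,3,0,0,0,0],
  [0,0,2.4,0,0,0,0],
  [0,0,0,0,0,0,0],
  [0,0,0,0,0,0,1],
  [0,0,0,0,0,0,1],
  [0,0,0,0,0,0,1],
])

```text
time_s: 11.3
tool_pos: [0.4164, -0.2384, 0.0125]
tcp_rot: [[0.409, 0.912, 0.003], [0.912, -0.409, -0.003], [-0.001, 0.004, -1.0]]
ft_force: [0.3, -0.4, -0.2]
finger_gap: 0.782
grip_force: 0.0
```

carry_out([
  [0,0,0,0,0,0,1],
  [0,0,0,0,0,0,1],
  [0,0,-3,0,0,0,1],
  [0,0,-4,0,0,0,1],
  [0,0,-4,0,0,0,1],
  [0,0,-3,0,0,0,1],
  [0,0,0,0,0,0,1],
])

```text
time_s: 12.0
tool_pos: [0.418, -0.2397, 0.1556]
tcp_rot: [[0.41, 0.912, 0.008], [0.912, -0.41, -0.007], [-0.003, 0.01, -1.0]]
ft_force: [0.4, -0.3, -1.4]
finger_gap: 0.529
grip_force: 25.0
```

carry_out([
  [4.3,-0.1,0,0,0,0,1],
  [4.3,-0.1,0,0,0,0,1],
  [4.3,-0.1,0,0,0,0,1],
  [4.3,-0.1,0,0,0,0,1],
  [4.3,-0.1,0,0,0,0,1],
  [4.3,-0.1,0,0,0,0,1],
  [4.3,-0.1,0,0,0,0,1],
  [0,0,0,0,0,-7,1],
])

```text
time_s: 12.8
tool_pos: [0.5318, 0.045, 0.1485]
tcp_rot: [[0.287, 0.958, -0.002], [0.958, -0.287, 0.002], [0.002, -0.003, -1.0]]
ft_force: [-0.8, -1.3, -0.9]
finger_gap: 0.526
grip_force: 25.0
```

carry_out([
  [0,0,0,0,0,-7,1],
  [0,0,0,0,0,-7,1],
  [0,0,0,0,0,-7,1],
  [0,0,0,0,0,0,1],
  [0,0,0,0,0,0,1],
])

```text
time_s: 13.3
tool_pos: [0.5308, 0.0402, 0.149]
tcp_rot: [[-0.064, 0.998, -0.003], [0.998, 0.064, 0.0], [0.0, -0.003, -1.0]]
ft_force: [0.6, -0.2, -1.7]
finger_gap: 0.529
grip_force: 25.0
```

Run:
```python
from h import *
im,d,c=snap('wrist','w7'); rects(c,im,d,lambda p,h:(h[...,0]<14)&(h[...,1]>120)&(p[...,2]>.04)&(p[...,2]<.25));  plan(.532,.040,.022,3.7)
```

```text
[265.0, 111.0] 531 118 68 14 long at 94 z 0.056 1282
[302.0, 112.0] 565 120 68 15 long at 93 z 0.056 1383
[258.0, 225.0] 530 40 70 51 long at 94 z 0.157 8190
pos [0.5311 0.0402 0.1494] yaw 3.7 j6 -0.15 shift cm [-0.03  0.12 12.74] turn [-0.1 -0.  -0. ]
```

carry_out([
  [-0.1,0,4,0,0,0,1],
  [-0.1,0,4,0,0,0,1],
  [0,0,3,0,0,0,1],
  [0,0,1.6,0,0,0,1],
  [0,0,0,0,0,0,1],
  [0,0,0,0,0,0,0.3],
  [0,0,0,0,0,0,0.3],
  [0,0,0,0,0,0,0.3],
])

```text
time_s: 14.15
tool_pos: [0.5315, 0.0382, 0.0243]
tcp_rot: [[-0.066, 0.998, -0.001], [0.998, 0.066, 0.0], [0.0, -0.001, -1.0]]
ft_force: [-0.2, -0.1, -0.3]
finger_gap: 0.692
grip_force: 0.0
```

carry_out([
  [0,0,0,0,0,0,0.3],
  [0,0,-4,0,0,0,0.3],
  [0,0,-4,0,0,0,0.1],
  [0,0,-4,0,0,0,0],
  [0,0,-3,0,0,0,0],
  [0,0,-3,0,0,0,0],
  [0,0,0,0,0,0,0],
])

```text
time_s: 14.85
tool_pos: [0.5353, 0.038, 0.2098]
tcp_rot: [[-0.066, 0.998, 0.01], [0.998, 0.066, -0.001], [-0.001, 0.01, -1.0]]
ft_force: [0.7, -0.5, -0.4]
finger_gap: 0.996
grip_force: 0.0
```

Run:
```python
from h import *
im,d,c=snap('wrist','w8'); rects(c,im,d,lambda p,h:(h[...,0]<14)&(h[...,1]>120)&(p[...,2]>.04)&(p[...,2]<.25)); plan(.4505,-.369,.14,14)
im,d,c=snap('side','s8'); rects(c,im,d,lambda p,h:blk(p,h)&(p[...,0]<.7)&(p[...,1]<.2))
```

```text
[262.0, 112.0] 533 118 69 14 long at 94 z 0.053 814
[293.0, 112.0] 567 121 67 15 long at 93 z 0.053 877
[268.0, 182.0] 546 40 69 15 long at 95 z 0.053 737
[239.0, 183.0] 512 37 69 14 long at 95 z 0.053 711
pos [0.5336 0.0381 0.2069] yaw 3.8 j6 -0.16 shift cm [-40.06 -11.02   6.66] turn [  0.3   0.1 -10.2]
[237.0, 205.0] 545 83 189 65 long at 75 z 0.055 405
[245.0, 300.0] 467 -368 71 17 long at 106 z 0.044 161
[233.0, 304.0] 435 -377 74 17 long at 103 z 0.044 162
```

carry_out([
  [-4.5,-1.22,0,0,0,0,0],
  [-4.5,-1.22,0,0,0,0,0],
  [-4.5,-1.22,0,0,0,0,0],
  [-4.5,-1.22,0,0,0,0,0],
  [-4.5,-1.22,0,0,0,0,0],
  [-4.5,-1.22,0,0,0,0,0],
  [-4.5,-1.22,0,0,0,0,0],
  [-4.5,-1.22,0,0,0,0,0],
])

```text
time_s: 15.75
tool_pos: [0.4566, -0.3281, 0.2016]
tcp_rot: [[-0.066, 0.998, -0.003], [0.998, 0.066, 0.004], [0.004, -0.003, -1.0]]
ft_force: [-0.2, 0.2, 0.4]
finger_gap: 1.002
grip_force: 0.0
```

carry_out([
  [-4.0,-1.2,0,0,0,0,0],
  [0,0,3,0,0,-5.1,0],
  [0,0,3,0,0,-5.1,0],
  [0,0,0,0,0,0,0],
  [0,0,0,0,0,0,0],
])

```text
time_s: 16.25
tool_pos: [0.4481, -0.3669, 0.1424]
tcp_rot: [[-0.24, 0.971, -0.003], [0.971, 0.24, 0.004], [0.004, -0.002, -1.0]]
ft_force: [0.9, 0.3, -0.1]
finger_gap: 1.002
grip_force: 0.0
```

Run:
```python
from h import *
im,d,c=snap('wrist','w9'); rects(c,im,d,blk); plan(.4505,-.369,.009,14)
rects(c,im,d,lambda p,h:(abs(p[...,2]-.05)<.005)&(p[...,1]<-.4))
```

```text
[243.0, 199.0] 435 -375 69 14 long at 104 z 0.045 1001
[278.0, 198.0] 468 -367 69 15 long at 104 z 0.046 1007
pos [ 0.4492 -0.3678  0.1443] yaw 13.9 j6 -1.08 shift cm [-0.17  0.11 13.53] turn [-0.  -0.1 -0.1]
[242.0, 230.0] 442 -404 14 10 long at 13 z 0.046 106
[287.0, 276.0] 499 -441 29 13 long at 12 z 0.05 188
[322.0, 329.0] 542 -484 87 49 long at 156 z 0.051 2079
```

carry_out([
  [-0.2,0.1,4,0,0,0,0],
  [-0.1,0.05,4,0,0,0,0],
  [0,0,3,0,0,0,0],
  [0,0,2.4,0,0,0,0],
  [0,0,0,0,0,0,0],
  [0,0,0,0,0,0,1],
  [0,0,0,0,0,0,1],
  [0,0,0,0,0,0,1],
])

```text
time_s: 17.1
tool_pos: [0.4529, -0.3722, 0.0131]
tcp_rot: [[-0.242, 0.97, 0.003], [0.97, 0.242, -0.003], [-0.004, 0.002, -1.0]]
ft_force: [0.1, 0.8, 0.0]
finger_gap: 0.783
grip_force: 0.0
```

carry_out([
  [0,0,0,0,0,0,1],
  [0,0,0,0,0,0,1],
  [0,0,-3,0,0,0,1],
  [0,0,-4,0,0,0,1],
  [0,0,-4,0,0,0,1],
  [0,0,-3,0,0,0,1],
  [0,0,0,0,0,0,1],
])

```text
time_s: 17.8
tool_pos: [0.4541, -0.3737, 0.1564]
tcp_rot: [[-0.242, 0.97, 0.007], [0.97, 0.242, -0.008], [-0.01, 0.005, -1.0]]
ft_force: [0.7, -0.9, -1.2]
finger_gap: 0.527
grip_force: 25.0
```

carry_out([
  [3.7,2.27,0,0,0,0,1],
  [3.7,2.27,0,0,0,0,1],
  [3.7,2.27,0,0,0,0,1],
  [3.7,2.27,0,0,0,0,1],
  [3.7,2.27,0,0,0,0,1],
  [3.7,2.27,0,0,0,0,1],
  [3.7,2.27,0,0,0,0,1],
  [3.7,2.27,0,0,0,0,1],
])

```text
time_s: 18.6
tool_pos: [0.5547, -0.0375, 0.1483]
tcp_rot: [[-0.242, 0.97, -0.004], [0.97, 0.242, 0.001], [0.002, -0.003, -1.0]]
ft_force: [0.7, -0.4, -1.1]
finger_gap: 0.529
grip_force: 25.0
```

carry_out([
  [0,0,0,0,0,5.1,1],
  [0,0,0,0,0,5.1,1],
  [0,0,0,0,0,0,1],
  [0,0,0,0,0,0,1],
  [0,0,0,0,0,0,1],
])

```text
time_s: 19.1
tool_pos: [0.5554, -0.0398, 0.1498]
tcp_rot: [[-0.067, 0.998, -0.001], [0.998, 0.067, 0.0], [0.0, -0.001, -1.0]]
ft_force: [0.2, 1.0, -2.2]
finger_gap: 0.529
grip_force: 25.0
```

Run:
```python
from h import *
im,d,c=snap('wrist','w10'); rects(c,im,d,lambda p,h:(h[...,0]<14)&(h[...,1]>120)&(p[...,2]>.04)&(p[...,2]<.25));  plan(.557,-.040,.022,3.7)
print('floor');rects(c,im,d,lambda p,h:(abs(p[...,2]-.012)<.006)&(p[...,0]<.66)&(p[...,0]>.44))
print('wall');rects(c,im,d,lambda p,h:(abs(p[...,2]-.054)<.005)&(p[...,0]<.66)&(p[...,0]>.44)&(h[...,1]<90))
```

```text
[248.0, 30.0] 536 105 43 14 long at 94 z 0.056 1021
[289.0, 30.0] 571 109 46 14 long at 94 z 0.056 1088
[257.0, 110.0] 548 39 69 14 long at 94 z 0.056 1315
[220.0, 111.0] 514 36 68 14 long at 95 z 0.056 1362
[258.0, 227.0] 555 -43 71 51 long at 94 z 0.158 8040
pos [ 0.5556 -0.0399  0.1501] yaw 3.8 j6 -0.29 shift cm [-0.02  0.16 12.81] turn [-0.1 -0.   0.1]
floor
[280.0, 104.0] 566 33 224 192 long at 94 z 0.011 28778
wall
[389.0, 46.0] 659 90 93 6 long at 94 z 0.054 695
[183.0, 238.0] 483 -87 11 6 long at 15 z 0.054 62
[344.0, 237.0] 643 -76 34 6 long at 3 z 0.054 201
```

carry_out([
  [0.4,0,3,0,0,0,1],
  [0,0,3,0,0,0,1],
  [0,0,3,0,0,0,1],
  [0,0,2.0,0,0,0,1],
  [0,0,1.65,0,0,0,1],
  [0,0,0,0,0,0,1],
  [0,0,0,0,0,0,1],
])

```text
time_s: 19.85
tool_pos: [0.5614, -0.0374, 0.0285]
tcp_rot: [[-0.067, 0.998, 0.011], [0.998, 0.067, -0.003], [-0.003, 0.011, -1.0]]
ft_force: [1.7, -0.9, 10.8]
finger_gap: 0.533
grip_force: 24.9
```

carry_out([
  [0,0,0,0,0,0,0.3],
  [0,0,0,0,0,0,0.3],
  [0,0,0,0,0,0,0.3],
  [0,0,0,0,0,0,0.3],
  [0,0,-4,0,0,0,0.3],
  [0,0,-4,0,0,0,0.1],
  [0,0,-4,0,0,0,0],
  [0,0,-4,0,0,0,0],
])

```text
time_s: 20.65
tool_pos: [0.555, -0.0355, 0.185]
tcp_rot: [[-0.067, 0.998, -0.001], [0.998, 0.067, 0.0], [0.0, -0.001, -1.0]]
ft_force: [1.0, -0.1, -0.4]
finger_gap: 0.921
grip_force: 0.0
```

carry_out([
  [-4,0,-2,0,0,0,0],
  [-4,0,-2,0,0,0,0],
  [0,0,0,0,0,0,0],
  [0,0,0,0,0,0,0],
])

```text
time_s: 21.05
tool_pos: [0.5608, -0.1159, 0.224]
tcp_rot: [[-0.065, 0.998, -0.0], [0.998, 0.065, 0.001], [0.001, -0.0, -1.0]]
ft_force: [-1.3, 0.9, -0.2]
finger_gap: 1.0
grip_force: 0.0
```

Run:
```python
from h import *
im,d,c=snap('wrist','w11'); rects(c,im,d,lambda p,h:(h[...,0]<14)&(h[...,1]>120)&(p[...,2]>.04)&(p[...,2]<.25)); plan(.532,-.482,.2,66)
im,d,c=snap('side','s11')
cv2.imwrite('pics/s11c.png',cv2.resize(im[90:350,130:400,::-1],None,fx=2.2,fy=2.2,interpolation=2))
```

```text
[231.0, 41.0] 520 38 69 14 long at 95 z 0.055 999
[263.0, 40.0] 554 41 70 15 long at 94 z 0.055 995
[270.0, 114.0] 567 -35 68 15 long at 97 z 0.055 804
[240.0, 115.0] 534 -39 68 14 long at 97 z 0.055 763
[404.0, 246.0] 754 -185 51 9 long at 22 z 0.053 415
pos [ 0.5603 -0.1149  0.223 ] yaw 3.8 j6 -0.42 shift cm [-36.44  -5.24   2.26] turn [ -0.   -0.1 -62.2]
```

View pics/s11c.png

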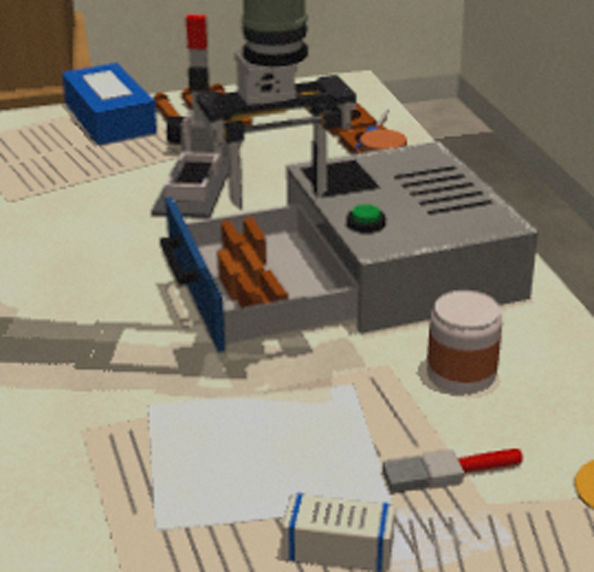

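carry_out([
  [-4.55,-0.65,0,0,0,0,0],
  [-4.55,-0.65,0,0,0,0,0],
  [-4.55,-0.65,0,0,0,0,0],
  [-4.55,-0.65,0,0,0,0,0],
  [-4.55,-0.65,0,0,0,0,0],
  [-4.55,-0.65,0,0,0,0,0],
  [-4.55,-0.65,0,0,0,0,0],
  [-4.55,-0.65,0,0,0,0,0],
])

```text
time_s: 21.95
tool_pos: [0.5334, -0.4816, 0.2222]
tcp_rot: [[-0.068, 0.998, -0.002], [0.998, 0.069, 0.003], [0.003, -0.002, -1.0]]
ft_force: [0.6, 0.3, 1.2]
finger_gap: 0.999
grip_force: 0.0
```

carry_out([
  [0,0,0.8,0,0,-7.8,0],
  [0,0,0.8,0,0,-7.8,0],
  [0,0,0.8,0,0,-7.8,0],
  [0,0,0.8,0,0,-7.8,0],
  [0,0,0.8,0,0,-7.8,0],
  [0,0,0.8,0,0,-7.8,0],
  [0,0,0.8,0,0,-7.8,0],
  [0,0,0.8,0,0,-7.8,0],
])

```text
time_s: 22.75
tool_pos: [0.5336, -0.4796, 0.1577]
tcp_rot: [[-0.918, 0.396, -0.002], [0.396, 0.918, 0.003], [0.003, 0.002, -1.0]]
ft_force: [0.6, 0.4, -0.2]
finger_gap: 1.001
grip_force: 0.0
```

carry_out([
  [0,0,0,0,0,0,0],
  [0,0,0,0,0,0,0],
])

```text
time_s: 22.95
tool_pos: [0.5335, -0.4804, 0.1587]
tcp_rot: [[-0.914, 0.405, -0.002], [0.405, 0.914, 0.002], [0.002, 0.001, -1.0]]
ft_force: [-0.7, -0.3, 0.1]
finger_gap: 1.001
grip_force: 0.0
```

Run:
```python
from h import *
im,d,c=snap('wrist','w12'); rects(c,im,d,lambda p,h:(abs(p[...,2]-.05)<.006)&(p[...,1]<-.38)&(p[...,1]>-.6)); plan(.532,-.482,.012,66)
for n in('scene','side'):
    im,d,c=snap(n,n+'2'); 
    if n=='scene': cv2.imwrite('pics/cr.png',cv2.resize(im[125:225,325:435,::-1],None,fx=5,fy=5,interpolation=2))
```

```text
[257.0, 188.0] 531 -480 109 51 long at 155 z 0.05 5135
pos [ 0.5337 -0.481   0.1596] yaw 66.1 j6 -2.01 shift cm [ 0.1  -0.17 14.76] turn [ 1.000e-01  1.000e-01 -1.799e+02]
```

View pics/cr.png

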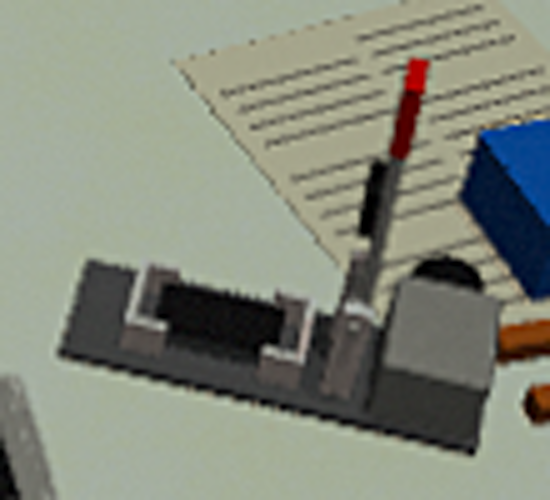

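carry_out([
  [0.2,0,4,0,0,0.5,0],
  [0,0,4,0,0,0,0],
  [0,0,4,0,0,0,0],
  [0,0,2.6,0,0,0,0],
  [0,0,0,0,0,0,0],
  [0,0,0,0,0,0,1],
  [0,0,0,0,0,0,1],
  [0,0,0,0,0,0,1],
], force=30)

```text
time_s: 23.9
tool_pos: [0.5331, -0.483, 0.0174]
tcp_rot: [[-0.911, 0.411, 0.003], [0.411, 0.911, -0.004], [-0.005, -0.002, -1.0]]
ft_force: [-0.4, -0.3, 0.2]
finger_gap: 0.781
grip_force: 0.0
```

carry_out([
  [0,0,0,0,0,0,1],
  [0,0,0,0,0,0,1],
  [0,0,-4,0,0,0,1],
  [0,0,-4,0,0,0,1],
  [0,0,-4,0,0,0,1],
  [0,0,-4,0,0,0,1],
  [0,0,-4,0,0,0,1],
  [0,0,0,0,0,0,1],
])

```text
time_s: 24.7
tool_pos: [0.5343, -0.4844, 0.223]
tcp_rot: [[-0.911, 0.411, 0.01], [0.411, 0.911, -0.011], [-0.013, -0.006, -1.0]]
ft_force: [0.2, -0.9, -0.8]
finger_gap: 0.528
grip_force: 30.0
```

Run:
```python
from h import *
im,d,c=snap('wrist','w13'); rects(c,im,d,lambda p,h:(p[...,2]>.15)&(p[...,2]<.27)); plan(.45,.1,.25,66)
for n in('scene2','side2'):
    im,d,c=load(n); print(n)
    box=lambda p:(abs(p[...,0]-.53)<.13)&(p[...,1]>.27)&(p[...,1]<.6)
    for a,b in((.005,.03),(.03,.046),(.05,.3)):
        print(a,b); rects(c,im,d,lambda p,h:box(p)&(p[...,2]>a)&(p[...,2]<b)&(h[...,1]<100))
    print('grip');rects(c,im,d,lambda p,h:box(p)&(p[...,2]>.15)&(h[...,1]>150)); rects(c,im,d,lambda p,h:box(p)&(p[...,2]>.26))
```

```text
[258.0, 220.0] 525 -478 82 74 long at 155 z 0.223 12584
[255.0, 315.0] 585 -505 48 4 long at 64 z 0.223 180
pos [ 0.5331 -0.483   0.2188] yaw 65.7 j6 -2.0 shift cm [31.52 49.71 -3.54] turn [  0.7   0.3 179.7]
scene2
0.005 0.03
[373.0, 196.0] 553 431 339 135 long at 66 z 0.012 1118
0.03 0.046
[369.0, 188.0] 532 383 128 80 long at 68 z 0.035 261
[409.0, 206.0] 629 505 76 26 long at 54 z 0.038 70
0.05 0.3
[398.0, 177.0] 565 465 75 28 long at 158 z 0.115 253
[413.0, 192.0] 574 531 136 74 long at 159 z 0.068 541
grip
[406.0, 146.0] 565 462 39 13 long at 161 z 0.269 73
[407.0, 142.0] 565 460 39 14 long at 158 z 0.281 55
side2
0.005 0.03
[220.0, 174.0] 543 421 300 103 long at 68 z 0.012 559
[221.0, 158.0] 566 486 48 33 long at 155 z 0.022 43
0.03 0.046
[223.0, 157.0] 566 466 124 72 long at 59 z 0.037 131
[216.0, 171.0] 516 370 111 70 long at 77 z 0.033 129
0.05 0.3
[218.0, 148.0] 549 496 127 72 long at 132 z 0.065 182
grip
```

carry_out([
  [2.58,3.78,-0.2,0,0,0,1],
  [2.58,3.78,-0.2,0,0,0,1],
  [2.58,3.78,-0.2,0,0,0,1],
  [2.58,3.78,-0.2,0,0,0,1],
  [2.58,3.78,-0.2,0,0,0,1],
  [2.58,3.78,-0.2,0,0,0,1],
  [2.58,3.78,-0.2,0,0,0,1],
  [2.58,3.78,-0.2,0,0,0,1],
])

```text
time_s: 25.55
tool_pos: [0.4652, -0.1182, 0.227]
tcp_rot: [[-0.911, 0.412, -0.005], [0.412, 0.911, 0.003], [0.006, 0.0, -1.0]]
ft_force: [0.3, 1.1, -2.8]
finger_gap: 0.524
grip_force: 30.0
```

carry_out([
  [2.58,3.78,-0.2,0,0,0,1],
  [2.58,3.78,-0.2,0,0,0,1],
  [2.58,3.78,-0.2,0,0,0,1],
  [2.58,3.78,-0.2,0,0,0,1],
  [2.58,3.78,-0.2,0,0,0,1],
  [2.58,3.78,-0.2,0,0,0,1],
  [2.58,3.78,-0.2,0,0,0,1],
  [2.58,3.78,-0.2,0,0,0,1],
])

```text
time_s: 26.35
tool_pos: [0.4016, 0.2409, 0.2433]
tcp_rot: [[-0.911, 0.411, -0.005], [0.411, 0.911, -0.002], [0.003, -0.004, -1.0]]
ft_force: [2.0, -0.5, -0.7]
finger_gap: 0.527
grip_force: 30.0
```

carry_out([
  [2.58,3.78,-0.2,0,0,0,1],
  [2.58,3.78,-0.2,0,0,0,1],
  [0,0,0,0,0,-8.4,1],
  [0,0,0,0,0,-8.4,1],
  [0,0,0,0,0,-8.4,1],
  [0,0,0,0,0,-8.4,1],
  [0,0,0,0,0,-8.4,1],
  [0,0,0,0,0,-8.4,1],
])

```text
time_s: 27.15
tool_pos: [0.3863, 0.3289, 0.2467]
tcp_rot: [[-0.895, -0.446, -0.005], [-0.446, 0.895, -0.003], [0.006, -0.0, -1.0]]
ft_force: [0.4, 0.1, -1.3]
finger_gap: 0.526
grip_force: 30.0
```

carry_out([
  [0,0,0,0,0,-8.4,1],
  [0,0,0,0,0,-8.4,1],
  [0,0,0,0,0,-8.4,1],
  [0,0,0,0,0,-8.4,1],
  [0,0,0,0,0,-8.4,1],
  [0,0,0,0,0,0,1],
  [0,0,0,0,0,0,1],
])

```text
time_s: 27.85
tool_pos: [0.387, 0.3292, 0.248]
tcp_rot: [[-0.376, -0.927, -0.003], [-0.927, 0.376, -0.002], [0.003, 0.002, -1.0]]
ft_force: [0.4, -0.6, -3.2]
finger_gap: 0.525
grip_force: 30.0
```

Run:
```python
from h import *
s=sensors.read_state(); print(s['finger_gap'])
im,d,c=snap('wrist','w14'); plan(.53,.383,.2,158,s)
cv2.imwrite('pics/w14b.png',cv2.resize(im[:,:,::-1],None,fx=1.5,fy=1.5,interpolation=2))
for a,b in((.005,.025),(.03,.046),(.06,.1)):
    print(a,b); rects(c,im,d,lambda p,h:(p[...,1]>.25)&(p[...,1]<.6)&(p[...,0]>.4)&(p[...,2]>a)&(p[...,2]<b)&(h[...,1]<100))
```

```text
0.5247858740993795
pos [0.387  0.3292 0.248 ] yaw 157.9 j6 -2.22 shift cm [-10.37 -11.25   4.74] turn [ -0.3  -0.2 179.9]
0.005 0.025
[180.0, 198.0] 512 346 120 99 long at 68 z 0.009 2984
[215.0, 270.0] 506 444 48 15 long at 66 z 0.009 169
0.03 0.046
[176.0, 211.0] 511 341 69 30 long at 158 z 0.037 418
[220.0, 325.0] 520 533 74 28 long at 111 z 0.038 263
0.06 0.1
[205.0, 338.0] 530 507 70 66 long at 154 z 0.068 852
```

View pics/w14b.png

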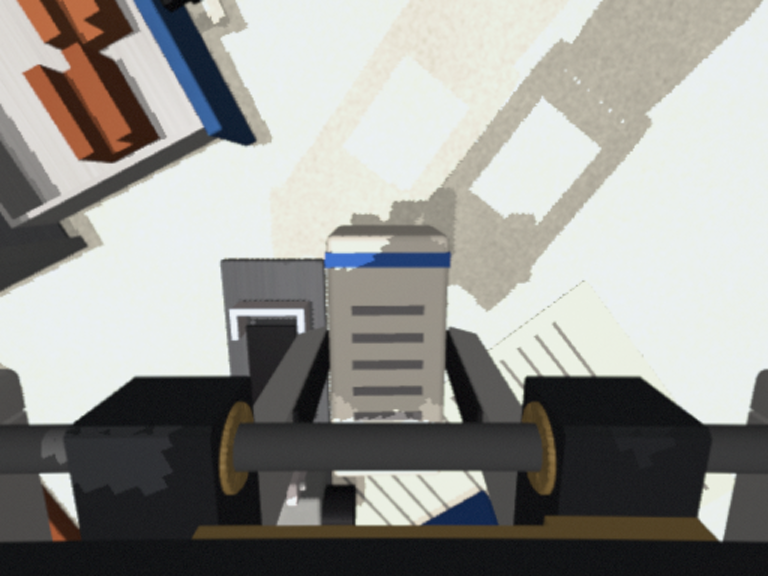

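Run:
```python
from h import *
im,d,c=load('w14'); p=cloud(c,d); hsv=cv2.cvtColor(im,cv2.COLOR_RGB2HSV)
t=np.radians(68); a=np.array([np.cos(t),np.sin(t)]); b=np.array([-a[1],a[0]])
T=np.array([.387,.3292]); print('TCP ab',a@T,b@T)
v,u=np.mgrid[:384,:512]
def st(m,s):
    q=p[m]; A=q[:,:2]@a;B=q[:,:2]@b; print(s,m.sum(),'a',np.percentile(A,[1,5,50,95,99]).round(4),'b',np.percentile(B,[1,5,50,95,99]).round(4),'z',np.percentile(q[:,2],[5,50,95]).round(3)); return q,A,B
m=(d>0)&(u>212)&(u<305)&(v>150)&(v<275)&(p[...,2]>.2); q,A,B=st(m,'cart all')
top=m&(p[...,2]>np.percentile(q[:,2],50)-.006); q,A,B=st(top,'cart top')
for lo in np.arange(A.min(),A.min()+.06,.01):
    k=(A>=lo)&(A<lo+.01); print(lo.round(3),B[k].min().round(4),B[k].max().round(4))
m=(d>0)&(u<217)&(u>145)&(v<290)&(v>170)
st(m&(abs(p[...,2]-.038)<.004),'U'); 
pl=m&(abs(p[...,2]-.009)<.003); st(pl,'plate')
k,l,s,ce=cv2.connectedComponentsWithStats((m&(p[...,2]>.006)&(p[...,2]<.05)).astype(np.uint8)); 
np.set_printoptions(linewidth=200)
# inner trough: rows of z at cross-section
for A0 in np.arange(.49,.60,.008):
    k=m&(abs(p[...,:2]@a-A0)<.003); B=p[k][:,:2]@b; z=p[k][:,2]; w=(z>.03)
    print(A0.round(3),len(z),'b all',B[z>.006].min().round(3),B[z>.006].max().round(3),'wall',np.sort(B[w])[[0,-1]].round(4) if w.sum() else None)
cv2.imwrite('pics/u.png',cv2.resize(im[165:260,140:240,::-1],None,fx=6,fy=6,interpolation=2))
```

```text
TCP ab 0.4502016765753444 -0.23549966116482857
cart all 10279 a [0.4021 0.4031 0.4385 0.4745 0.4783] b [-0.2592 -0.2575 -0.234  -0.2105 -0.2089] z [0.25  0.253 0.254]
cart top 9935 a [0.4026 0.4053 0.44   0.4746 0.4784] b [-0.2592 -0.2576 -0.234  -0.2105 -0.2089] z [0.251 0.253 0.254]
0.402 -0.2593 -0.2091
0.412 -0.2594 -0.2092
0.422 -0.2592 -0.2094
0.432 -0.2626 -0.2053
0.442 -0.2623 -0.2048
0.452 -0.2593 -0.2089
U 363 a [0.4933 0.4935 0.4982 0.5183 0.5221] b [-0.3794 -0.3783 -0.3497 -0.3128 -0.3117] z [0.035 0.037 0.039]
plate 2903 a [0.4528 0.4554 0.4836 0.5683 0.6176] b [-0.3943 -0.3919 -0.3481 -0.2996 -0.2965] z [0.008 0.009 0.011]
0.49 274 b all -0.394 -0.296 wall None
0.498 258 b all -0.395 -0.296 wall [-0.3795 -0.3117]
0.506 172 b all -0.394 -0.296 wall [-0.3795 -0.3116]
0.514 383 b all -0.395 -0.296 wall [-0.3794 -0.3114]
0.522 215 b all -0.394 -0.297 wall [-0.3803 -0.3251]
0.53 159 b all -0.394 -0.324 wall [-0.3682 -0.3238]
0.538 169 b all -0.393 -0.33 wall [-0.3676 -0.3301]
0.546 152 b all -0.394 -0.335 wall [-0.3652 -0.3375]
0.554 138 b all -0.395 -0.34 wall [-0.3669 -0.3409]
0.562 131 b all -0.394 -0.345 wall [-0.3679 -0.3459]
0.57 116 b all -0.395 -0.351 wall [-0.3653 -0.3506]
0.578 38 b all -0.367 -0.356 wall [-0.3659 -0.3573]
0.586 21 b all -0.367 -0.299 wall [-0.3665 -0.3605]
0.594 10 b all -0.365 -0.299 wall [-0.3653 -0.3653]
```

View pics/u.png

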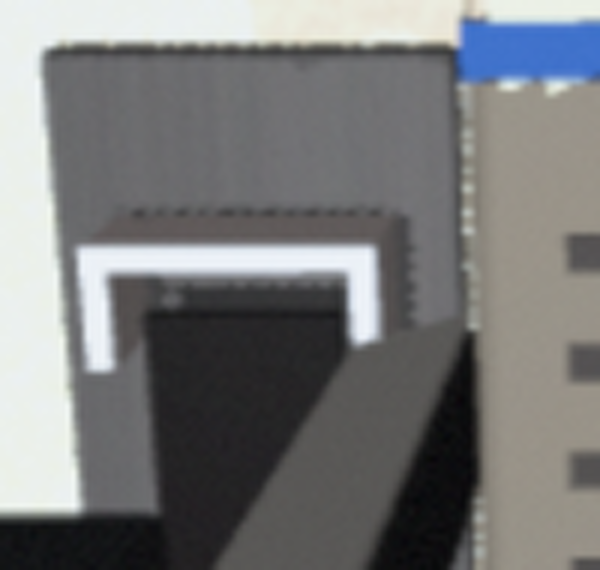

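carry_out([
  [0,0,0,0,0,0,1],
  [-2,-2.2,0,0,0,0,1],
  [-2,-2.2,0,0,0,0,1],
  [-2,-2.2,0,0,0,0,1],
  [-2,-2.2,0,0,0,0,1],
  [-2,-2.3,0,0,0,0,1],
  [0,0,0,0,0,0,1],
  [0,0,0,0,0,0,1],
], force=45)

```text
time_s: 28.7
tool_pos: [0.5282, 0.3811, 0.2491]
tcp_rot: [[-0.374, -0.928, -0.002], [-0.928, 0.374, -0.001], [0.002, 0.002, -1.0]]
ft_force: [-0.5, -0.2, -2.0]
finger_gap: 0.525
grip_force: 45.0
```

carry_out([
  [0,0,3,0,0,0,1],
  [0,0,3,0,0,0,1],
  [0,0,3,0,0,0,1],
  [0,0,3,0,0,0,1],
  [0,0,2,0,0,0,1],
  [0,0,0,0,0,0,1],
  [0,0,0,0,0,0,1],
])

```text
time_s: 29.4
tool_pos: [0.5277, 0.3813, 0.1107]
tcp_rot: [[-0.373, -0.928, -0.0], [-0.928, 0.373, -0.0], [0.0, 0.0, -1.0]]
ft_force: [1.1, -0.2, -1.9]
finger_gap: 0.522
grip_force: 45.0
```

```bash
cat >> h.py <<'E'
t=np.radians(68); a=np.array([np.cos(t),np.sin(t)]); b=np.array([-a[1],a[0]])
def ab(f,umin,umax,vmin,vmax,z0,z1):
    im,d,c=load(f); p=cloud(c,d); v,u=np.mgrid[:384,:512]
    q=p[(d>0)&(u>umin)&(u<umax)&(v>vmin)&(v<vmax)&(p[...,2]>z0)&(p[...,2]<z1)]
    A=q[:,:2]@a;B=q[:,:2]@b
    if len(q): print(len(q),'a',np.percentile(A,[.5,5,50,95,99.5]).round(4),'b',np.percentile(B,[.5,5,50,95,99.5]).round(4),'z',np.percentile(q[:,2],[5,50,95]).round(3))
E
python3 - <<'E'
from h import *
s=sensors.read_state(); print(s['finger_gap'],s['tool_pos'],'ab',a@s['tool_pos'][:2],b@s['tool_pos'][:2])
snap('wrist','w15'); ab('w15',180,330,120,275,.09,.2); ab('w15',100,400,60,300,.03,.045)
E
```

```text
0.5222711844594764 [0.5276917  0.38133209 0.11069017] ab 0.5512417443443604 -0.3464177137430037
12803 a [0.5037 0.5064 0.5433 0.5749 0.5803] b [-0.3811 -0.3749 -0.3463 -0.3177 -0.3105] z [0.114 0.116 0.169]
810 a [0.494  0.4944 0.4978 0.5087 0.5115] b [-0.38   -0.3789 -0.3467 -0.3131 -0.3116] z [0.035 0.038 0.039]
```

View pics/w15.png

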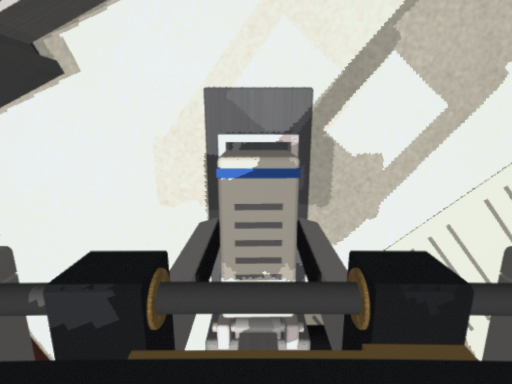

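carry_out([
  [0,0,1.5,0,0,0,1],
  [0,0,1.2,0,0,0,1],
  [0,0,0.5,0,0,0,1],
  [0,0,0.3,0,0,0,1],
  [0,0,0,0,0,0,1],
  [0,0,0,0,0,0,1],
])

```text
time_s: 30.05
tool_pos: [0.5288, 0.3816, 0.0755]
tcp_rot: [[-0.373, -0.928, 0.001], [-0.928, 0.373, 0.0], [-0.001, -0.001, -1.0]]
ft_force: [0.4, 0.1, -2.6]
finger_gap: 0.519
grip_force: 45.0
```

Run:
```python
from h import *
s=sensors.read_state(); print(s['tool_pos'],s['ft_force'].round(1))
snap('wrist','w16'); ab('w16',180,330,120,275,.06,.1)
```

```text
[0.52883518 0.38155317 0.07554969] [ 0.4  0.1 -2.6]
10337 a [0.5035 0.5057 0.5419 0.5759 0.5803] b [-0.3797 -0.3702 -0.346  -0.3218 -0.3123] z [0.078 0.08  0.087]
```

carry_out([
  [0,0,0.2,0,0,0,1],
  [0,0,0.15,0,0,0,1],
  [0,0,0,0,0,0,1],
  [0,0,0,0,0,0,1],
  [0,0,0,0,0,0,0.3],
  [0,0,0,0,0,0,0.3],
  [0,0,0,0,0,0,0.3],
  [0,0,0,0,0,0,0.3],
])

```text
time_s: 30.9
tool_pos: [0.5281, 0.3812, 0.0713]
tcp_rot: [[-0.373, -0.928, -0.001], [-0.928, 0.373, -0.0], [0.001, 0.0, -1.0]]
ft_force: [-0.1, 0.6, 0.2]
finger_gap: 0.697
grip_force: 0.0
```

carry_out([
  [0,0,-2,0,0,0,0.3],
  [0,0,-3,0,0,0,0.3],
  [0,0,-3,0,0,0,0.3],
  [2,0,-3,0,0,0,0.3],
  [3,0,0,0,0,0,0.3],
  [3,0,0,0,0,0,0.3],
  [0,0,0,0,0,0,0.3],
  [0,0,0,0,0,0,0.3],
])

```text
time_s: 31.7
tool_pos: [0.4986, 0.307, 0.1818]
tcp_rot: [[-0.374, -0.928, 0.0], [-0.928, 0.374, 0.001], [-0.001, -0.0, -1.0]]
ft_force: [-0.1, -0.3, -0.2]
finger_gap: 0.698
grip_force: 0.0
```

Run:
```python
from h import *
s=sensors.read_state(); print(s['tool_pos'],s['ft_force'].round(1))
snap('wrist','w17'); ab('w17',0,512,0,384,.055,.1);ab('w17',0,512,0,384,.14,.3)
```

```text
[0.49857991 0.30698403 0.18176257] [-0.1 -0.3 -0.2]
8304 a [0.299  0.3094 0.5044 0.6401 0.6478] b [-0.5974 -0.5506 -0.3663 -0.3235 -0.3128] z [0.055 0.079 0.093]
27782 a [0.4385 0.4389 0.447  0.4737 0.4808] b [-0.4189 -0.4004 -0.3495 -0.2955 -0.2727] z [0.214 0.292 0.298]
```

View pics/w17.png

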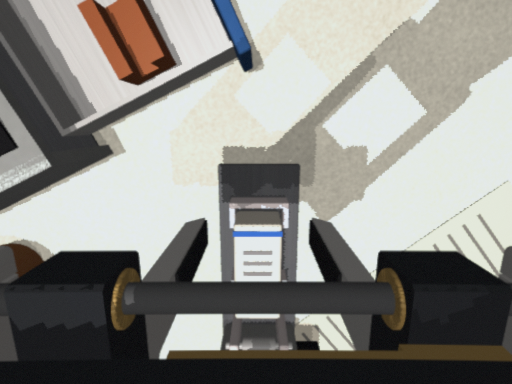

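carry_out([
  [0,3,-2.2,0,0,0,1],
  [0,4,-2.1,0,0,0,1],
  [-4,0,0,0,0,0,1],
  [-4,0,0,0,0,0,1],
  [-4,0,0,0,0,0,1],
  [-4,0,0,0,0,0,1],
  [-4,0,0,0,0,0,1],
  [-3,0,0,0,0,0,1],
], force=20)

```text
time_s: 32.55
tool_pos: [0.5194, 0.5501, 0.2234]
tcp_rot: [[-0.371, -0.929, -0.0], [-0.929, 0.371, 0.001], [-0.0, 0.0, -1.0]]
ft_force: [0.4, 0.4, -0.3]
finger_gap: 0.056
grip_force: 0.0
```

carry_out([
  [0,0,0,0,0,0,1],
  [0,0,0,0,0,0,1],
  [0,0,0,0,0,0,1],
])

```text
time_s: 32.85
tool_pos: [0.519, 0.5463, 0.2244]
tcp_rot: [[-0.373, -0.928, -0.0], [-0.928, 0.373, -0.001], [0.001, 0.0, -1.0]]
ft_force: [-0.2, -0.1, -0.4]
finger_gap: 0.006
grip_force: 0.0
```

Run:
```python
from h import *
s=sensors.read_state(); print(s['tool_pos'],s['ft_force'].round(1),'ab',a@s['tool_pos'][:2],b@s['tool_pos'][:2])
im,d,c=snap('scene','s18'); ab('s18',395,420,120,180,.15,.35); cv2.imwrite('pics/s18c.png',cv2.resize(im[60:220,325:485,::-1],None,fx=3.6,fy=3.6,interpolation=2))
```

```text
[0.51902928 0.54630809 0.22442988] [-0.2 -0.1 -0.4] ab 0.7009598348820238 -0.27658495739317435
194 a [0.6295 0.6312 0.6396 0.6481 0.6504] b [-0.3698 -0.3673 -0.3611 -0.3362 -0.3279] z [0.159 0.207 0.285]
```

View pics/s18c.png

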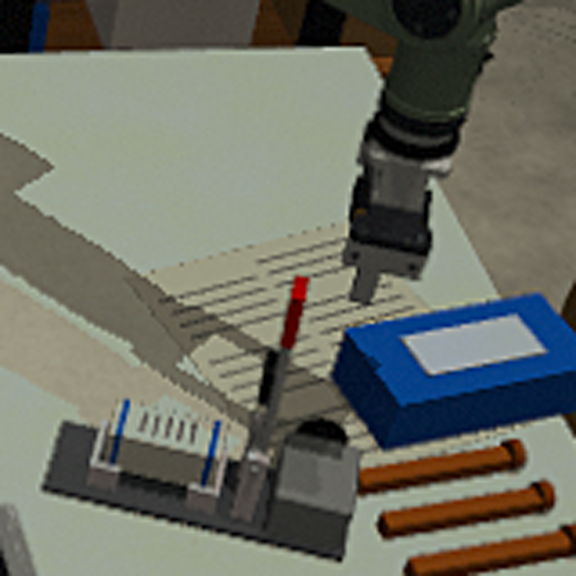

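carry_out([
  [0,-3.5,0,0,0,0,1],
  [0,-3.5,0,0,0,0,1],
  [1.6,0,-0.2,0,0,0,1],
  [1.6,0,-0.15,0,0,0,1],
  [1.5,0,0,0,0,0,1],
  [1.3,0,0,0,0,0,1],
  [1.3,0,0,0,0,0,1],
  [0,0,0,0,0,0,1],
])

```text
time_s: 33.7
tool_pos: [0.5571, 0.4523, 0.2297]
tcp_rot: [[-0.374, -0.927, 0.002], [-0.927, 0.374, 0.003], [-0.004, -0.001, -1.0]]
ft_force: [1.5, 2.7, -0.2]
finger_gap: 0.007
grip_force: 1.1
```

carry_out([
  [1.9,0,0.5,0,0,0,1],
  [1.8,0,0.75,0,0,0,1],
  [1.7,0,1.0,0,0,0,1],
  [1.6,0,1.2,0,0,0,1],
  [0,0,0,0,0,0,1],
])

```text
time_s: 34.2
tool_pos: [0.5309, 0.3865, 0.195]
tcp_rot: [[-0.374, -0.927, 0.001], [-0.927, 0.374, 0.0], [-0.001, -0.001, -1.0]]
ft_force: [0.3, -0.4, 1.6]
finger_gap: 0.006
grip_force: 0.6
```

Run:
```python
from h import *
s=sensors.read_state(); print(s['tool_pos'],s['ft_force'].round(1),'ab',a@s['tool_pos'][:2],b@s['tool_pos'][:2])
im,d,c=snap('scene','s19'); rects(c,im,d,lambda p,h:(h[...,1]>150)&((h[...,0]<6)|(h[...,0]>174))&(p[...,2]>.1)&(p[...,1]>.2)&(p[...,0]>.3)&(p[...,0]<.7))
```

```text
[0.5308629  0.38654547 0.19501828] [ 0.3 -0.4  1.6] ab 0.5572634643721012 -0.347405030661545
[369.0, 150.0] 523 357 47 36 long at 75 z 0.215 123
```

carry_out([
  [1.3,0,1.45,0,0,0,1],
  [1.3,0,1.45,0,0,0,1],
  [0.9,0,1.8,0,0,0,1],
  [0.9,0,1.8,0,0,0,1],
  [1.0,0,1.25,0,0,0,1],
  [1.0,0,1.25,0,0,0,1],
  [0,0,0,0,0,0,1],
])

```text
time_s: 34.95
tool_pos: [0.5078, 0.3286, 0.104]
tcp_rot: [[-0.373, -0.928, 0.001], [-0.928, 0.373, 0.0], [-0.001, -0.001, -1.0]]
ft_force: [-0.0, 0.5, 0.6]
finger_gap: 0.004
grip_force: 0.1
```

carry_out([
  [0,0,0.6,0,0,0,1],
  [0,0,0.5,0,0,0,1],
  [0,0,0.3,0,0,0,1],
  [0,0,0,0,0,0,1],
  [0,0,0,0,0,0,1],
])

```text
time_s: 35.45
tool_pos: [0.5073, 0.3274, 0.0912]
tcp_rot: [[-0.372, -0.928, -0.001], [-0.928, 0.372, -0.003], [0.003, -0.001, -1.0]]
ft_force: [-2.3, -4.1, 8.2]
finger_gap: 0.004
grip_force: 4.0
```

Run:
```python
from h import *
s=sensors.read_state(); print(s['tool_pos'],s['ft_force'].round(1),'ab',a@s['tool_pos'][:2],b@s['tool_pos'][:2])
im,d,c=snap('scene','s20'); rects(c,im,d,lambda p,h:(h[...,1]>150)&((h[...,0]<6)|(h[...,0]>174))&(p[...,2]>.05)&(p[...,1]>.2)&(p[...,0]>.3)&(p[...,0]<.7))
```

```text
[0.50731459 0.3273823  0.0911972 ] [-2.3 -4.1  8.2] ab 0.4935869767355541 -0.34773432981888774
[347.0, 172.0] 501 309 57 44 long at 61 z 0.091 108
```

Nearly home; press until the force clearly rises.

carry_out([
  [0,0,0.2,0,0,0,1],
  [0,0,0.2,0,0,0,1],
  [0,0,0.2,0,0,0,1],
  [0,0,0,0,0,0,1],
  [0,0,0,0,0,0,1],
])

```text
time_s: 36.0
tool_pos: [0.5075, 0.3275, 0.0907]
tcp_rot: [[-0.372, -0.928, -0.0], [-0.928, 0.372, -0.004], [0.004, -0.001, -1.0]]
ft_force: [-12.2, -9.0, 32.4]
finger_gap: 0.005
grip_force: 16.2
```

carry_out([
  [0,0,-2,0,0,0,1],
  [0,0,-4,0,0,0,1],
  [0,0,-4,0,0,0,1],
  [0,0,-4,0,0,0,1],
  [0,0,-2,0,0,0,1],
  [4.12,0.32,0,0,0,0,1],
  [4.12,0.32,0,0,0,0,1],
  [4.12,0.32,0,0,0,0,1],
])

```text
time_s: 36.8
tool_pos: [0.4511, 0.2162, 0.2437]
tcp_rot: [[-0.372, -0.928, -0.001], [-0.928, 0.372, -0.002], [0.002, 0.001, -1.0]]
ft_force: [1.0, -0.6, 0.2]
finger_gap: 0.004
grip_force: 0.0
```

carry_out([
  [4.12,0.32,0,0,0,0,1],
  [4.12,0.32,0,0,0,0,1],
  [4.12,0.32,0,0,0,0,1],
  [4.12,0.32,0,0,0,0,1],
  [4.12,0.32,0,0,0,0,1],
  [0,0,0,0,0,8,1],
  [0,0,0,0,0,8,1],
  [0,0,0,0,0,8,1],
])

```text
time_s: 37.6
tool_pos: [0.3615, 0.0504, 0.2436]
tcp_rot: [[-0.735, -0.678, -0.003], [-0.678, 0.735, -0.019], [0.015, -0.012, -1.0]]
ft_force: [-0.0, -0.6, 0.3]
finger_gap: 0.004
grip_force: 0.0
```

carry_out([
  [0,0,0,0,0,8,1],
  [0,0,0,0,0,8,1],
  [0,0,0,0,0,8,1],
  [0,0,0,0,0,8,1],
  [0,0,0,0,0,8,1],
  [0,0,0,0,0,0,1],
  [0,0,0,0,0,0,1],
])

```text
time_s: 38.3
tool_pos: [0.3619, 0.0507, 0.2434]
tcp_rot: [[-0.998, -0.056, -0.002], [-0.056, 0.998, -0.019], [0.004, -0.019, -1.0]]
ft_force: [0.0, 0.3, -0.6]
finger_gap: 0.002
grip_force: 0.0
```

Run:
```python
from h import *
s=sensors.read_state(); snap('wrist','w21'); im,d,c=snap('scene','s21')
plan(.36,.031,.062,93.7,s); print(s['joint_positions'].round(2))
rects(c,im,d,lambda p,h:(h[...,1]>150)&((h[...,0]<6)|(h[...,0]>174))&(p[...,2]>.05)&(p[...,1]>.2)&(p[...,0]>.3)&(p[...,0]<.7))
im,d,c=load('w21'); rects(c,im,d,lambda p,h:(h[...,2]<70)&(abs(p[...,2]-.077)<.012)&(p[...,0]>.37)&(p[...,0]<.46)); rects(c,im,d,lambda p,h:(abs(p[...,2]-.093)<.006)&(p[...,0]<.6))
```

```text
pos [0.3619 0.0507 0.2434] yaw 93.2 j6 -1.71 shift cm [ 0.23 -1.62 18.18] turn [ -0.3   1.7 179.5]
[-0.08 -0.3   1.95 -0.02  1.49 -1.71]
[348.0, 172.0] 501 308 57 44 long at 65 z 0.091 125
[216.0, 243.0] 447 1 45 19 long at 95 z 0.075 404
[287.0, 243.0] 439 91 16 15 long at 7 z 0.075 139
[353.0, 261.0] 455 176 18 2 long at 93 z 0.078 120
[146.0, 269.0] 477 -83 49 11 long at 93 z 0.092 356
[358.0, 269.0] 460 177 19 12 long at 96 z 0.093 141
[478.0, 319.0] 516 333 43 15 long at 75 z 0.089 205
```

View pics/s21.png

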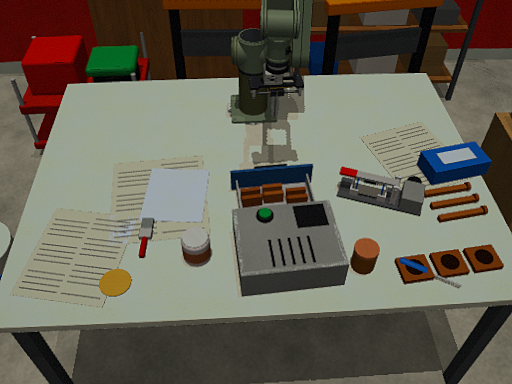

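carry_out([
  [0,-1.6,3.5,0,1.2,0,1],
  [0,0,4.5,0,0,0,1],
  [0,0,4.5,0,0,0,1],
  [0,0,4.0,0,0,0,1],
  [0,0,1.6,0,0,0,1],
  [0,0,0,0,0,0,1],
  [0,0,0,0,0,0,1],
])

```text
time_s: 39.1
tool_pos: [0.36, 0.0312, 0.0632]
tcp_rot: [[-0.998, -0.054, -0.022], [-0.053, 0.998, -0.02], [0.023, -0.018, -1.0]]
ft_force: [0.6, -0.4, 0.1]
finger_gap: 0.008
grip_force: 0.0
```

Run:
```python
from h import *
s=sensors.read_state(); plan(.60,.047,.062,93.7,s)
im,d,c=snap('wrist','w22'); p=cloud(c,d)
rects(c,im,d,lambda p,h:(abs(p[...,2]-.093)<.008)&(p[...,0]<.6)&(p[...,0]>.4)); rects(c,im,d,lambda p,h:(h[...,2]<70)&(abs(p[...,2]-.075)<.008)&(p[...,0]>.37)&(p[...,0]<.46))
im,d,c=snap('side','s22');rects(c,im,d,lambda p,h:(abs(p[...,2]-.092)<.008)&(abs(p[...,1]-.08)<.2)&(p[...,0]<.6)&(p[...,0]>.43))
```

```text
pos [0.36   0.0312 0.0632] yaw 93.1 j6 -1.74 shift cm [-24.04   0.29  -0.45] turn [ -2.1   1.6 179.3]
[256.0, 343.0] 436 37 7 2 long at 99 z 0.07 69
[218.0, 204.0] 470 32 294 13 long at 94 z 0.093 237
```

carry_out([
  [-3,0,-0.1,0,0,0,1],
  [-2,0,-0.05,0,0,0,1],
  [-1.5,0,-0.05,0,0,0,1],
  [-2,0,-0.05,0,0,0,1],
  [-2,0,-0.05,0,0,0,1],
  [-2,0,-0.05,0,0,0,1],
  [-2,0,-0.05,0,0,0,1],
  [-2,0,-0.05,0,0,0,1],
])

```text
time_s: 40.0
tool_pos: [0.5245, 0.0409, 0.0645]
tcp_rot: [[-0.998, -0.053, -0.024], [-0.053, 0.998, -0.018], [0.025, -0.017, -1.0]]
ft_force: [-3.6, 1.1, 1.6]
finger_gap: 0.004
grip_force: 1.6
```

carry_out([
  [-2,0,-0.05,0,0,0,1],
  [-2,0,-0.05,0,0,0,1],
  [-1.5,0,-0.05,0,0,0,1],
  [-1,0,0,0,0,0,1],
  [-0.5,0,0,0,0,0,1],
  [-0.5,0,0,0,0,0,1],
  [0,0,0,0,0,0,1],
])

```text
time_s: 40.7
tool_pos: [0.6004, 0.0438, 0.0638]
tcp_rot: [[-0.998, -0.053, -0.02], [-0.052, 0.998, -0.02], [0.021, -0.019, -1.0]]
ft_force: [-0.2, 0.8, -0.1]
finger_gap: 0.004
grip_force: 0.0
```

Run:
```python
from h import *
s=sensors.read_state(); print(s['ft_force'].round(1)); plan(.62,.05,.062,93.7,s)
im,d,c=snap('side','s23');rects(c,im,d,lambda p,h:(abs(p[...,2]-.092)<.008)&(abs(p[...,1]-.08)<.2)&(p[...,0]<.7)&(p[...,0]>.43)&(h[...,0]>90)&(h[...,1]>100))
```

```text
[-0.2  0.8 -0.1]
pos [0.6004 0.0438 0.0638] yaw 93.0 j6 -1.67 shift cm [-1.99  0.52  0.12] turn [ -1.9   1.7 179.3]
[276.0, 201.0] 647 1 201 16 long at 94 z 0.093 182
```

carry_out([
  [-0.5,0,0,0,0,0,1],
  [-0.5,0,0,0,0,0,1],
  [-0.5,0,0,0,0,0,1],
  [0,0,0,0,0,0,1],
  [0,0,0,0,0,0,1],
])

```text
time_s: 41.25
tool_pos: [0.6151, 0.0447, 0.0628]
tcp_rot: [[-0.998, -0.053, -0.021], [-0.052, 0.998, -0.02], [0.022, -0.019, -1.0]]
ft_force: [-0.2, -0.2, -0.6]
finger_gap: 0.004
grip_force: 0.0
```

carry_out([
  [-0.3,0,0,0,0,0,1],
  [-0.3,0,0,0,0,0,1],
  [0,0,0,0,0,0,1],
  [0,0,0,0,0,0,1],
])

```text
time_s: 41.65
tool_pos: [0.6159, 0.0449, 0.0623]
tcp_rot: [[-0.998, -0.054, -0.033], [-0.053, 0.998, -0.02], [0.034, -0.019, -0.999]]
ft_force: [-10.1, -0.8, 7.8]
finger_gap: 0.001
grip_force: 5.5
```

carry_out([
  [-0.4,0,0,0,0,0,1],
  [0,0,0,0,0,0,1],
  [0,0,0,0,0,0,1],
])

```text
time_s: 41.95
tool_pos: [0.6159, 0.0449, 0.0623]
tcp_rot: [[-0.998, -0.054, -0.042], [-0.053, 0.998, -0.021], [0.043, -0.019, -0.999]]
ft_force: [-20.6, -1.6, 15.3]
finger_gap: 0.005
grip_force: 10.4
```

carry_out([
  [1,0,0,0,0,0,1],
  [3,0,0,0,0,0,1],
  [4,0,0,0,0,0,1],
  [2,0,-4,0,0,0,1],
  [0,0,-4.5,0,0,0,1],
  [0,0,-4.5,0,0,0,1],
  [0,0,0,0,0,0,1],
  [0,0,0,0,0,0,1],
])

```text
time_s: 42.75
tool_pos: [0.5289, 0.0426, 0.1966]
tcp_rot: [[-0.998, -0.053, -0.017], [-0.053, 0.998, -0.02], [0.018, -0.019, -1.0]]
ft_force: [-0.2, -0.3, -0.6]
finger_gap: 0.004
grip_force: 0.0
```

Run:
```python
from h import *
s=sensors.read_state(); print(s['ft_force'].round(1))
im,d,c=snap('side','s24');rects(c,im,d,lambda p,h:(abs(p[...,2]-.092)<.008)&(abs(p[...,1]-.08)<.2)&(p[...,0]<.7)&(p[...,0]>.43)&(h[...,0]>90)&(h[...,1]>100))
for n in('scene','side'):
    im,d,c=snap(n,n+'4')
    p=cloud(c,d);h=cv2.cvtColor(im,cv2.COLOR_RGB2HSV)
    m=(abs(h[...,0].astype(int)-65)<20)&(h[...,1]>120)&(p[...,2]>.1)&(p[...,0]>.6)&(p[...,0]<.8)&(abs(p[...,1])<.15)
    q=p[m]; zt=np.percentile(q[:,2],90); v,u=np.nonzero(m); print(n,m.sum(),'z',np.percentile(q[:,2],[5,50,90]).round(3),'u',u.min(),u.max(),u.mean(),'v',v.min(),v.max(),v.mean(),q[:,:2].mean(0).round(4))
    print(onz(c,u.mean(),v.mean(),.128))
plan(.705,-.001,.17,93.7)
```

```text
[-0.2 -0.3 -0.6]
[276.0, 194.0] 659 49 296 15 long at 94 z 0.093 243
scene 128 z [0.121 0.131 0.135] u 258 296 264.6796875 v 208 221 213.1796875 [ 0.7137 -0.0059]
[ 0.71155459 -0.00568937  0.128     ]
side 94 z [0.122 0.131 0.133] u 290 302 295.93617021276594 v 183 191 187.01063829787233 [ 0.708  -0.0119]
[ 0.70902597 -0.00896224  0.128     ]
pos [0.5262 0.0427 0.1929] yaw 93.0 j6 -1.69 shift cm [-17.68  -5.27   1.92] turn [ -2.4   1.6 179.3]
```

View pics/side4.png

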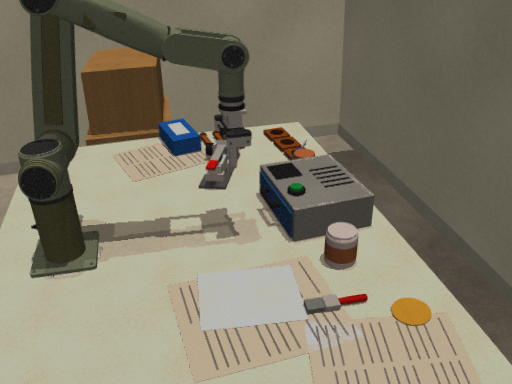

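carry_out([
  [-3.6,-1.2,0.5,0,0,0,1],
  [-3.6,-1.2,0.5,0,0,0,1],
  [-3.6,-1.2,0.5,0,0,0,1],
  [-3.6,-1.2,0.5,0,0,0,1],
  [-3.7,-1.2,0.5,0,0,0,1],
  [0,0,0,0,0,0,1],
  [0,0,0,0,0,0,1],
])

```text
time_s: 43.6
tool_pos: [0.7092, -0.0083, 0.1628]
tcp_rot: [[-0.998, -0.052, -0.029], [-0.052, 0.998, -0.019], [0.03, -0.017, -0.999]]
ft_force: [-0.6, 0.3, -0.1]
finger_gap: 0.007
grip_force: 0.0
```

carry_out([
  [0,0,1.0,0,0,0,1],
  [0,0,1.0,0,0,0,1],
  [0,0,0.5,0,0,0,1],
  [0,0,0,0,0,0,1],
  [0,0,0,0,0,0,1],
])

```text
time_s: 44.1
tool_pos: [0.7098, -0.0086, 0.142]
tcp_rot: [[-0.998, -0.053, -0.022], [-0.053, 0.998, -0.02], [0.023, -0.018, -1.0]]
ft_force: [0.3, -0.3, 0.9]
finger_gap: 0.002
grip_force: 0.0
```

carry_out([
  [0,0,0.5,0,0,0,1],
  [0,0,0.3,0,0,0,1],
  [0,0,0.3,0,0,0,1],
  [0,0,0.3,0,0,0,1],
  [0,0,0,0,0,0,1],
  [0,0,0,0,0,0,1],
])

```text
time_s: 44.7
tool_pos: [0.7101, -0.009, 0.1283]
tcp_rot: [[-0.998, -0.053, -0.022], [-0.053, 0.998, -0.02], [0.023, -0.018, -1.0]]
ft_force: [-0.4, -0.0, 2.5]
finger_gap: 0.002
grip_force: 1.5
```

carry_out([
  [0,0,0.3,0,0,0,1],
  [0,0,0.3,0,0,0,1],
  [0,0,0.2,0,0,0,1],
  [0,0,0,0,0,0,1],
  [0,0,0,0,0,0,1],
])

```text
time_s: 45.2
tool_pos: [0.7103, -0.0091, 0.1259]
tcp_rot: [[-0.998, -0.053, -0.02], [-0.053, 0.998, -0.02], [0.021, -0.019, -1.0]]
ft_force: [-8.7, 1.3, 20.6]
finger_gap: 0.003
grip_force: 10.3
```

Fully down (20 N at the stop). Release straight up, retreat and check.

carry_out([
  [0,0,-2,0,0,0,1],
  [0,0,-4,0,0,0,1],
  [0,0,-4,0,0,0,1],
  [3,0,-2,0,0,0,1],
  [4,0,0,0,0,0,1],
  [4,0,0,0,0,0,1],
  [4,0,0,0,0,0,1],
  [0,0,0,0,0,0,1],
])

```text
time_s: 46.0
tool_pos: [0.5568, -0.0143, 0.241]
tcp_rot: [[-0.998, -0.053, -0.029], [-0.052, 0.998, -0.019], [0.03, -0.017, -0.999]]
ft_force: [0.7, 0.4, -0.0]
finger_gap: 0.005
grip_force: 0.0
```

carry_out([
  [0,0,0,0,0,0,1],
  [0,0,0,0,0,0,1],
])

```text
time_s: 46.2
tool_pos: [0.5639, -0.015, 0.2435]
tcp_rot: [[-0.998, -0.053, -0.021], [-0.052, 0.998, -0.02], [0.022, -0.019, -1.0]]
ft_force: [-0.1, -0.9, -0.3]
finger_gap: 0.006
grip_force: 0.0
```

Run:
```python
from h import *
im,d,c=snap('side','s25');rects(c,im,d,lambda p,h:(abs(p[...,2]-.092)<.008)&(abs(p[...,1]-.08)<.2)&(p[...,0]<.7)&(p[...,0]>.43)&(h[...,0]>90)&(h[...,1]>100))
rects(c,im,d,lambda p,h:(h[...,0]<14)&(h[...,1]>120)&(p[...,2]>.02)&(p[...,2]<.07)&(p[...,0]<.65)&(p[...,1]<.2))
im,d,c=snap('scene','s26'); rects(c,im,d,lambda p,h:(h[...,1]>150)&((h[...,0]<6)|(h[...,0]>174))&(p[...,2]>.05)&(p[...,1]>.2)&(p[...,0]>.3)&(p[...,0]<.7))
p=cloud(c,d);h=cv2.cvtColor(im,cv2.COLOR_RGB2HSV);m=(abs(h[...,0].astype(int)-65)<20)&(h[...,1]>120)&(p[...,2]>.1)&(p[...,0]>.6)&(p[...,0]<.8)&(abs(p[...,1])<.15);print(np.percentile(p[m][:,2],[5,50,90]))
```

```text
[276.0, 193.0] 659 45 293 14 long at 94 z 0.093 236
[348.0, 172.0] 503 307 56 41 long at 66 z 0.092 126
[0.12210091 0.13228921 0.13693338]
```

```bash
python3 -c "
from cell import robot; print(robot.job_done())"
```

```text
the job is handed in; nothing more can be done
None
```

The job is handed in at about 46 s: all three blocks (only three were present) lie flat in the shut drawer, the cartridge is clamped home, and the start button was then pressed once and let go; the tin and brush were left alone. No verdict came back.

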